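Roll-test spacer tubes for the drying rack

TASK

Roll-test the three aluminium spacer tubes: take each from the plywood rack, set it squarely across the two rails at the head of the ramp, under the lamp, and let it go there without helping it down. Sound tubes roll down into the covered catch box by themselves; take any tube that stays on the ramp off again and lay it in the grey scrap tray. Do not disturb the other things on the bench.

Things in the scene. Friction and masses are not known exactly. Their poses are not given: they have to be found in the camera images.
- tube_a_center (a point): centre of an aluminium tube, 30 mm across, 110 mm long, 55 to 110 g; x along the tube. Three look alike. A sound one is round; a flattened one has a hidden flat along its underside, 16-20 mm wide, 11 mm below the axis, and lies with its axis 11 mm (round: 15 mm) above a level support. In the rack all axes are equally high and a flat faces down; which lies where varies
- tube_b_center (a point): centre of an aluminium tube, 30 mm across, 110 mm long, 55 to 110 g; x along the tube. Three look alike. A sound one is round; a flattened one has a hidden flat along its underside, 16-20 mm wide, 11 mm below the axis, and lies with its axis 11 mm (round: 15 mm) above a level support. In the rack all axes are equally high and a flat faces down; which lies where varies
- tube_c_center (a point): centre of an aluminium tube, 30 mm across, 110 mm long, 55 to 110 g; x along the tube. Three look alike. A sound one is round; a flattened one has a hidden flat along its underside, 16-20 mm wide, 11 mm below the axis, and lies with its axis 11 mm (round: 15 mm) above a level support. In the rack all axes are equally high and a flat faces down; which lies where varies
- rack: fixed plywood rack, 112 (x) by 240 mm (y); origin under its centre on the table. Two notched plates, 10 mm thick, at x = -44 and +44 mm, carry the tubes along x in V notches at y = -70, 0, +70 mm, axes 120 mm above the table; plates at most 124 mm high. Between the plates 78 mm are free down to the deck, 88 mm above the table
- ramp: fixed test ramp; origin on the table below the release point. Two rails, 18 mm wide, centred at x = -41 and +41 mm, fall 10 degrees towards -y, from an end stop at y = +70 mm to y = -280 mm; tubes lie across them, along x. Cheeks at x = -72 and +72 mm stand 12 mm above the rail tops. Between the rails 64 mm are free for fingers, 40 mm deep
- release_point (a point): where tubes are let go: midway between the rails, level with their tops, 125 mm above the table; a round tube's axis lies 15 mm higher. Axes as the ramp's. A sound tube let go square to the rails (within 2 degrees) rolls down within 2 s (once no finger holds it back); a flattened one stays near here on its flat. Do not hold or push a tube beyond 70 mm downhill of here
- lamp (a point): centre of the underside of the lamp over the ramp's head, 288 mm above the table; 70 (x) by 170 mm (y), 24 mm thick, on a post 80 mm towards +x, 66 mm towards +y. Axes as the ramp's. A gripper pointing straight down does not fit below it, one leaning back to -x by 30 to 45 degrees does; the tube must be level there, so take it from the rack with the same lean
- catch_floor (a point): centre of the catch box's floor, 30 mm above the table, at the foot of the ramp; 156 (x) by 114 mm (y) inside. A fixed clear cover, 151 mm above the table, lies over the box and the last 80 mm of the rails: the box can only be entered by rolling. Axes as the ramp's
- scrap_tray: fixed grey open tray, 170 mm along x, 130 mm along y, walls 40 mm high and, like the floor, 5 mm thick, on a wooden block 90 mm high: rim 130 mm and inner floor 95 mm above the table; origin under its centre on the table
- jar: bystander: amber jar with a white lid, 56 mm across, 85 mm high; origin under its centre
- beaker: bystander: glass beaker, 64 mm across, 80 mm high; origin under its centre
- tape_roll: bystander: yellow roll of tape, 90 mm across, 24 mm high; origin under its centre
- screwdriver: bystander: screwdriver lying on the bench, along its x axis; origin about its middle
Things that resemble listed ones, but are neither listed nor needed, are in the scene too. Leave any blue or green look-alike of the part that bears tube_a_center alone.

How it is judged:
On the way:
1. the flattened tube lies on the rails at the head of the ramp, let go and still (x of tube_b_center in the frame of ramp between -0.03 and 0.03 m and y of tube_b_center in the frame of ramp between -0.07 and 0.055 m and z of tube_b_center in the frame of ramp between 0.11 and 0.155 m and linear speed of tube_b below 0.02 m/s and contact force between the fingers and tube_b below 0.1 N), for 0.3 s.
At the end, for the whole second after the job is handed in: the two round tubes (tube_a, tube_c) lie still in the covered catch box at the foot of the ramp, and the flattened tube (tube_b), after it was tried on the ramp, lies still inside the scrap tray (its centre within 80 by 60 mm of the tray's centre and not above 140 mm over the table) (x of tube_a_center in the frame of ramp between -0.08 and 0.08 m and y of tube_a_center in the frame of ramp between -0.405 and -0.28 m and z of tube_a_center in the frame of ramp between 0.03 and 0.1 m and linear speed of each of tube_a, tube_c, tube_b below 0.03 m/s and x of tube_c_center in the frame of ramp between -0.08 and 0.08 m and y of tube_c_center in the frame of ramp between -0.405 and -0.28 m and z of tube_c_center in the frame of ramp between 0.03 and 0.1 m and x of tube_b_center in the frame of scrap_tray between -0.08 and 0.08 m and y of tube_b_center in the frame of scrap_tray between -0.06 and 0.06 m and z of tube_b_center in the frame of scrap_tray between 0.095 and 0.14 m); the robot touches nothing.
It fails at once if a tube is held or pushed while on the lower part of the ramp, more than 70 mm downhill of the release point ((contact force between the fingers and tube_a above 0.5 N and x of tube_a_center in the frame of ramp between -0.1 and 0.1 m and y of tube_a_center in the frame of ramp between -0.42 and -0.07 m and z of tube_a_center in the frame of ramp below 0.17 m) or (contact force between the fingers and tube_b above 0.5 N and x of tube_b_center in the frame of ramp between -0.1 and 0.1 m and y of tube_b_center in the frame of ramp between -0.42 and -0.07 m and z of tube_b_center in the frame of ramp below 0.17 m) or (contact force between the fingers and tube_c above 0.5 N and x of tube_c_center in the frame of ramp between -0.1 and 0.1 m and y of tube_c_center in the frame of ramp between -0.42 and -0.07 m and z of tube_c_center in the frame of ramp below 0.17 m)).
It fails at once if a bystander (jar, beaker, tape roll, screwdriver) is moved more than 30 mm (distance of any of jar, beaker, tape_roll, screwdriver from where it was at the start of the episode above 0.03 m).
It also fails if it takes over 72 s, if anything falls off the work surface, if the arm or the gripper's body presses on something with over 40 N, if the wrist force passes 120 N, or if a joint passes its speed limit or range.

ROBOT

A 6-joint arm with a two-finger parallel gripper is mounted at the origin on the work surface. World frame = base frame: x ahead of the robot, y to its left, z up, the work surface at z = 0. Lengths are in m, angles in rad, forces in N, time in s.
With the tool pointing down it reaches from about 0.35 to 0.975 m from the base axis. Payload 4.9 kg.
Tool frame: the origin (TCP) lies at the very end of the fingers, on their centre line; the grasp point (between the pads) lies 19 mm behind it; x points along the fingers, z is the direction in which the jaws open and shut, and the axes are right-handed (so a half turn about x gives the same grasp; the last joint's range is limited). The gripper opens to 85 mm and grips with 20 to 120 N. Pads are 22 mm wide; open, the fingers measure 114 mm over their backs; the gripper's body (76 mm by 85 mm) begins 54 mm behind the grasp point. The pads swing forward as they close: fully open they stand 13 mm farther back than shut.
Start: joints at [-1.463, 0.053, 1.613, -0, 1.476, -0.119], TCP at [0.141, -0.609, 0.231] pointing down, gripper open.
Joint ranges: [-3.01, 3.01], [-1.01, 2.22], [0.06, 2.58], [-1.02, 4.17], [0.09, 2.62], [-3.14, 3.14]. Speed limits (rad/s): [2.57, 2.57, 3.14, 3.14, 3.14, 3.14].

INTERFACE

Orientations are given as a unit quaternion [w, x, y, z].
In Python, from plant import manip, viewer gives the robot as it stands.
- The arm moves only by the shell command python3 -m inch 'ROWS'. ROWS is JSON, a list of rows, each an object with "fingers": the opening, from -1 (shut) to 1 (fully open), so that 0 is half open; "delta_pos": the shift along the tool's x, y, z in cm, a list of three; "twist": the turn, a rotation vector about the tool's x, y, z in degrees, a list of three. A call has 1 to 5 rows; each row shifts and turns the commanded pose from where the row before left it, along the tool's axes as they then stand; what a row does not reach is not made up. A row lasts 1/8 s, in which the tool goes at most 62.5 mm and 10.7 degrees, less where a joint would pass 70% of its speed; a pose out of reach is approached as far as the arm can. A call is refused whole if a number of a shift passes 6.25 or a number of a turn 10.7, either way. A call with a gripper value outside its range is refused whole. The fingers move at their own pace and stop on an object; the grip force is fixed at half the most. Time passes only in rows, so rows that do not move let the fingers close. It gives the time, the measured TCP pose, the force and the opening at its end, in the units of the state.
- manip.state(): the state, without advancing time (a new reading comes with each control period).
- viewer.grab_frame(name): name is "side" or "top" or "wrist"; returns a dict with "pixels" (384x512x3 uint8, blue, green, red), "range_z" (384x512 float32, m along the optical axis (not along the pixel's ray), 0 where there is no reading), "K" (3x3 intrinsics, pixels), "pose" (4x4, takes a point from camera to world coordinates). Camera axes: x right, y down, z forward; pixel columns grow to the right and rows downward; lengths in m; the calibration is good to about 2 mm. The wrist camera is an equidistant fisheye: a pixel r from the principal point sees the ray r / f radians off the axis. A picture is of the moment at which its call begins.
- manip.job_done(): hands the job in, once; it reports no verdict.
The state is a dict: "time": time; "joint_pos": joint angles; "joint_vel": joint speeds; "joint_efforts": joint torques, N m; "tool_pos": TCP position; "tool_rot": TCP orientation; "contact_force": force on the tool from outside, world axes, zero at the start; "ft_torque": the same for the moment, N m; "gripper_width": opening from 0.0 (shut) to 1.0 (fully open).
Only numpy, scipy, OpenCV 4.12 (cv2) and the standard library are available. Lean on these libraries where they do the work, as an engineer would, in place of code of your own. Each camera call takes 0.05 s, during which the arm holds its last target.

## Working session

There is one attempt and no reset: what is moved stays moved. The work goes in short steps, Python scripts to look and compute and a shell command to move; the robot and the scene stay as the last step left them, time stands still between calls to the robot, and variables do not carry over. Pictures are saved under pics/ and viewed, and the job is handed in when it is done.

```bash
ls; mkdir -p pics; python3 - <<'E'
from plant import manip, viewer
import cv2
print(manip.state())
for n in ["side","top","wrist"]:
    f=viewer.grab_frame(n); cv2.imwrite(f"pics/{n}0.png",f["pixels"]); print(n,f["K"],f["pose"])
E
```

```text
pics
{'time': 0.0, 'joint_pos': array([-1.46301381e+00,  5.33496404e-02,  1.61433280e+00, -2.45901171e-05,
        1.47600330e+00, -1.19013229e-01]), 'joint_vel': array([-0.00101119, -0.00062646,  0.00041189, -0.0007506 ,  0.00112695,
       -0.00048767]), 'joint_efforts': array([ 2.11967636e-03, -3.93681192e+01, -3.70174849e+01,  1.63182708e-04,
        7.22361845e-03, -1.06432495e-06]), 'tool_pos': array([ 0.14045144, -0.60835599,  0.23004432]), 'tool_rot': array([ 0.55283991,  0.4407304 ,  0.55389287, -0.43969017]), 'contact_force': array([ 0.23978639, -0.34338496, -0.05948816]), 'ft_torque': array([ 0.01075709, -0.02411332, -0.00100527]), 'gripper_width': 0.9973098246996055}
side [[404.38151083   0.         259.08760658]
 [  0.         404.38151083 197.85128684]
 [  0.           0.           1.        ]] [[-0.90730169 -0.21702132  0.36014635  0.04835708]
 [-0.41992599  0.4237024  -0.80258236  1.04205833]
 [ 0.02158261 -0.87941914 -0.4755588   0.82712642]
 [ 0.          0.          0.          1.        ]]
top [[499.22041328   0.         259.06048728]
 [  0.         499.22041328 189.6231467 ]
 [  0.           0.           1.        ]] [[ 0.02648682 -0.99764697  0.06323749  0.40741664]
 [-0.99962812 -0.02684364 -0.00479953 -0.01644177]
 [ 0.00648576 -0.06308685 -0.99798697  1.71320977]
 [ 0.          0.          0.          1.        ]]
wrist [[297.31863964   0.         259.79952007]
 [  0.         297.31863964 194.72621213]
 [  0.           0.           1.        ]] [[ 0.22502806 -0.93438903 -0.27618747  0.21214604]
 [-0.97435149 -0.21616076 -0.0625596  -0.59242888]
 [-0.00124589  0.28318133 -0.95906558  0.37372177]
 [ 0.          0.          0.          1.        ]]
```

View pics/side0.png

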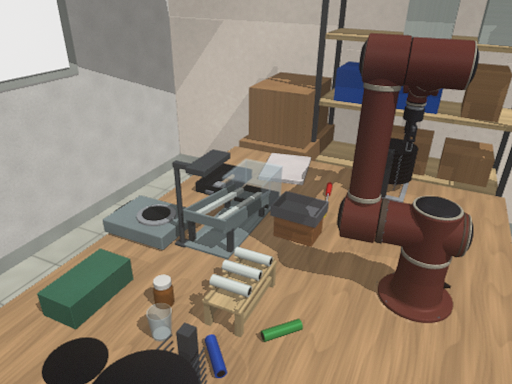

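View pics/top0.png

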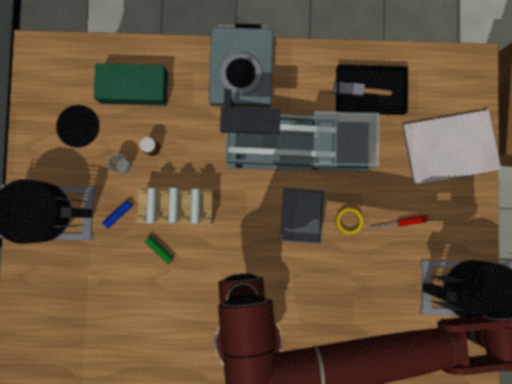

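View pics/wrist0.png

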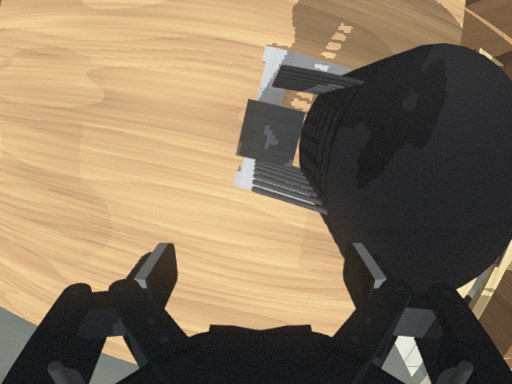

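The top view shows three silvery tubes in the rack at (151,205), (173,205) and (195,205). The look-alikes are a blue tube at (118,213) and a green tube at (159,249). The ramp runs from its head at (240,140) to its foot at (375,140), the lamp is at (250,120) and the grey tray at (302,215). Next I'll measure these.

```bash
cat > h.py <<'E'
import numpy as np, cv2
from plant import manip, viewer
def cloud(f):
    K=f["K"];z=f["range_z"];v,u=np.mgrid[:z.shape[0],:z.shape[1]]
    P=np.stack([(u-K[0,2])/K[0,0]*z,(v-K[1,2])/K[1,1]*z,z],-1)
    W=P@f["pose"][:3,:3].T+f["pose"][:3,3]; W[z<=0]=np.nan
    return W
E
python3 - <<'E'
from h import *
f=viewer.grab_frame("top");W=cloud(f);im=f["pixels"];np.savez("top0.npz",W=W,im=im)
crop=cv2.resize(im[80:260,90:390],None,fx=2.6,fy=2.6,interpolation=cv2.INTER_CUBIC);cv2.imwrite("pics/topcrop.png",crop)
hsv=cv2.cvtColor(im,cv2.COLOR_BGR2HSV)
x,y,z=W[...,0],W[...,1],W[...,2]
# tubes: bright, low sat, z>0.115 in rack region
m=((z>0.1225)&(hsv[...,1]<60)); m[:180]=0;m[235:]=0;m[:,:140]=0;m[:,215:]=0
n,l,s,c=cv2.connectedComponentsWithStats(m.astype(np.uint8))
for i in range(1,n):
    if s[i,4]<40: continue
    k=l==i;p=W[k];r=cv2.minAreaRect(p[:,:2].astype(np.float32)*1000)
    print("tube",c[i],s[i,4],"mean",p.mean(0),"rect",r,"zmax",np.percentile(p[:,2],[50,90]))
    a=np.polyfit(p[:,0],p[:,1],1);print(np.degrees(np.arctan(a[0])))
E
```

```text
tube [150.93548387 204.96129032] 310 mean [0.44983253 0.31642569 0.13264344] rect ((449.8060607910156, 317.3395080566406), (108.30730438232422, 30.272293090820312), 0.19996854662895203) zmax [0.13263969 0.13818258]
0.40181279169871564
tube [173.06493506 204.96103896] 308 mean [0.45172117 0.24663017 0.13221311] rect ((451.7411804199219, 247.68807983398438), (108.48003387451172, 29.609317779541016), 0.12046512961387634) zmax [0.13251057 0.13730056]
0.7253021876871061
tube [195.02302632 205.91447368] 304 mean [0.45054817 0.17708241 0.13268126] rect ((450.6634216308594, 176.74232482910156), (108.26063537597656, 29.045053482055664), 1.7649208307266235) zmax [0.13299823 0.13775883]
0.8365270300372232
```

```bash
python3 - <<'E'
from h import *
f=viewer.grab_frame("side");W=cloud(f);im=f["pixels"];np.savez("side0.npz",W=W,im=im)
cv2.imwrite("pics/sidecrop.png",cv2.resize(im[130:345,80:350],None,fx=2.7,fy=2.7,interpolation=cv2.INTER_CUBIC))
E
```

```text
(no output)
```

View pics/topcrop.png

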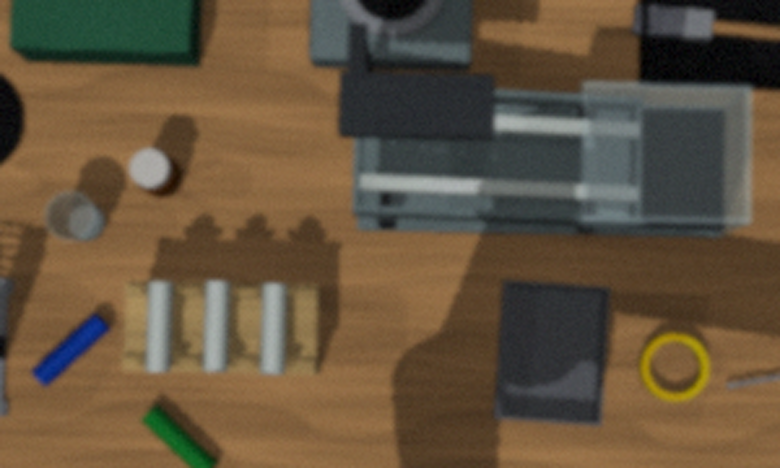

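View pics/sidecrop.png

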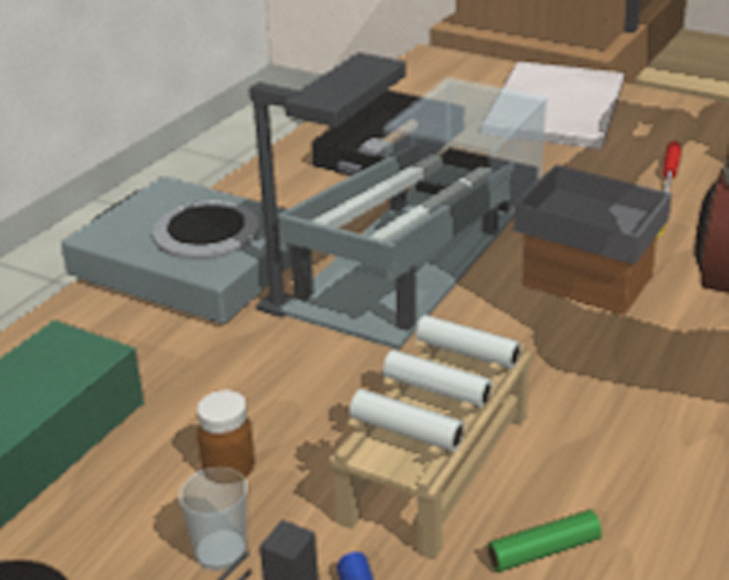

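```bash
python3 - <<'E'
import numpy as np, cv2
d=np.load("top0.npz");W=d["W"];im=d["im"]
x,y,z=W[...,0],W[...,1],W[...,2]
def rect(name,m,minn=60):
    n,l,s,c=cv2.connectedComponentsWithStats(m.astype(np.uint8))
    for i in range(1,n):
        if s[i,4]<minn: continue
        p=W[l==i];r=cv2.minAreaRect(p[:,:2].astype(np.float32)*1000)
        print(name,c[i].round(),s[i,4],"rect",np.round(r[0],1),np.round(r[1],1),round(r[2],2),"z",np.percentile(p[:,2],[10,50,90]).round(4))
ok=np.zeros(x.shape,bool);ok[95:175,205:395]=1
rect("lamp",ok&(z>0.28)&(z<0.33))
rect("cover",ok&(z>0.142)&(z<0.16))
ok2=np.zeros(x.shape,bool);ok2[180:250,270:335]=1
rect("tray",ok2&(z>0.06)); rect("trayfloor",ok2&(z>0.085)&(z<0.105)); rect("rim",ok2&(z>0.12))
for c in (270,300,330): 
    print("col",c); print([(r,*W[r,c].round(3)) for r in range(108,172,1)])
E
```

```text
lamp [249. 119.] 1604 rect [710.5   6.6] [169.5 105.9] 89.12 z [0.3072 0.312  0.3159]
cover [346. 138.] 3500 rect [ 677.8 -296.4] [173.8 208. ] 0.9 z [0.1466 0.151  0.1556]
cover [229. 151.] 112 rect [639.5  62.1] [90.2 44.2] 1.88 z [0.1437 0.148  0.1514]
tray [302. 215.] 2226 rect [ 430.6 -164.3] [130.5 170. ] 87.4 z [0.0907 0.0961 0.1271]
trayfloor [302. 215.] 1825 rect [ 430.7 -165.8] [119.6 160.6] 87.41 z [0.0904 0.0952 0.0999]
rim [303. 215.] 329 rect [ 430.6 -164.3] [130.5 170. ] 87.37 z [0.1243 0.1294 0.1339]
col 270
[(108, np.float64(0.729), np.float64(-0.048), np.float64(0.312)), (109, np.float64(0.726), np.float64(-0.048), np.float64(0.313)), (110, np.float64(0.725), np.float64(-0.048), np.float64(0.306)), (111, np.float64(0.721), np.float64(-0.048), np.float64(0.311)), (112, np.float64(0.718), np.float64(-0.048), np.float64(0.31)), (113, np.float64(0.715), np.float64(-0.048), np.float64(0.311)), (114, np.float64(0.712), np.float64(-0.049), np.float64(0.312)), (115, np.float64(0.711), np.float64(-0.049), np.float64(0.306)), (116, np.float64(0.706), np.float64(-0.049), np.fl
[... 11167 characters left out ...]
float64(0.603), np.float64(-0.245), np.float64(0.149)), (162, np.float64(0.6), np.float64(-0.245), np.float64(0.148)), (163, np.float64(0.596), np.float64(-0.245), np.float64(0.154)), (164, np.float64(0.593), np.float64(-0.245), np.float64(0.149)), (165, np.float64(0.59), np.float64(-0.245), np.float64(0.151)), (166, np.float64(0.591), np.float64(-0.25), np.float64(0.118)), (167, np.float64(0.591), np.float64(-0.255), np.float64(0.087)), (168, np.float64(0.597), np.float64(-0.267), np.float64(0.004)), (169, np.float64(0.593), np.float64(-0.267), np.float64(0.003)), (170, np.float64(0.59), np.float64(-0.268), np.float64(-0.0)), (171, np.float64(0.588), np.float64(-0.269), np.float64(-0.008))]
```

```bash
python3 - <<'E'
import numpy as np, cv2
d=np.load("top0.npz");W=d["W"];im=d["im"];x,y,z=W[...,0],W[...,1],W[...,2]
s=np.load("side0.npz")["W"]
for nm,V,m in(("top",W,None),("side",s,None)):
    x,y,z=V[...,0],V[...,1],V[...,2]
    zt=0.125+0.1763*(y-0.007)
    near=(abs(z-zt)<0.012)&(y>-0.17)&(y<0.065)&(x>0.62)&(x<0.65)
    far=(abs(z-zt)<0.012)&(y>-0.17)&(y<0.065)&(x>0.70)&(x<0.735)
    for n2,m in(("near",near),("far",far)):
        p=V[m]
        if len(p)<30: print(nm,n2,len(p));continue
        b=np.arange(-0.17,0.066,0.02);c=[]
        for a in b:
            q=p[(p[:,1]>=a)&(p[:,1]<a+.02)]
            if len(q)>5:c.append((q[:,1].mean(),(q[:,0].min()+q[:,0].max())/2))
        c=np.array(c);f=np.polyfit(c[:,0],c[:,1],1) if len(c)>2 else None
        g=np.polyfit(p[:,1],p[:,2],1)
        print(nm,n2,len(p),"x=",f,"z fit",g,"y where z=.125:",(0.125-g[1])/g[0], "deg",np.degrees(np.arctan(g[0])))
        # cheap check with fixed slope
        print("   fixed slope y0:",np.median(p[:,1]-(p[:,2]-0.125)/0.1763))
    c=(z>0.142)&(z<0.16)&(y<-0.15)&(y>-0.45)&(x>.56)&(x<.8);p=V[c]
    if len(p)>100: print(nm,"cover",cv2.minAreaRect(p[:,:2].astype(np.float32)*1000))
    l=(z>0.30)&(z<0.325)&(y<0.15)&(y>-0.12)&(x>.6)&(x<.72);p=V[l]
    if len(p)>100: print(nm,"lamp",cv2.minAreaRect(p[:,:2].astype(np.float32)*1000),np.percentile(p[:,2],[10,50,90]))
    e=(z>0.138)&(z<0.16)&(y>0.06)&(y<0.1)&(x>.58)&(x<.78);p=V[e];print(nm,"endstop",len(p),p.mean(0) if len(p) else '',np.percentile(p[:,1],[5,95]) if len(p) else '')
    # rack plates tubes in both
    for yy in (.317,.247,.177):
        t=(z>0.1225)&(z<.145)&(abs(y-yy)<.022)&(x>.38)&(x<.52);p=V[t]
        if len(p)>30: print(nm,"tube",cv2.minAreaRect(p[:,:2].astype(np.float32)*1000), np.percentile(p[:,2],97))
    tr=(z>0.12)&(z<.14)&(abs(y+.165)<.11)&(abs(x-.43)<.1);p=V[tr];print(nm,"tray rim",cv2.minAreaRect(p[:,:2].astype(np.float32)*1000))
E
```

```text
top near 432 x= [-0.00741556  0.63352324] z fit [0.17299942 0.12338075] y where z=.125: 0.009359863306040033 deg 9.814989025638207
   fixed slope y0: 0.007140689540276614
top far 164 x= [-0.00469156  0.71559504] z fit [0.15806377 0.12112741] y where z=.125: 0.02450015578575777 deg 8.982075716553444
   fixed slope y0: 0.0077245225758525715
top cover ((677.7835693359375, -296.3504943847656), (173.84979248046875, 208.0313720703125), 0.9015456438064575)
top lamp ((689.179443359375, 7.143318176269531), (169.85894775390625, 61.45547103881836), 89.96052551269531) [0.30780939 0.31202058 0.31590879]
top endstop 114 [0.63741555 0.07732372 0.14735087] [0.0640004  0.08459301]
top tube ((449.98443603515625, 316.04888916015625), (107.91487884521484, 34.80582046508789), 1.5476816892623901) 0.14105068576332674
top tube ((451.8483581542969, 247.83851623535156), (108.03421020507812, 31.696935653686523), 1.4608560800552368) 0.13938181001408764
top tube ((450.57061767578125, 179.4852294921875), (108.17665100097656, 41.12226104736328), 1.5224888324737549) 0.1398599066937051
top tray rim ((430.59304809570
[... 585 characters left out ...]
2910156), (62.76535415649414, 172.20834350585938), 0.05062617361545563) [0.30475569 0.31339348 0.31515585]
side endstop 246 [0.67973222 0.08249938 0.1460779 ] [0.06774507 0.08873765]
side tube ((447.58148193359375, 323.4083251953125), (111.38444519042969, 27.02692985534668), 1.5391744375228882) 0.13772767930672386
side tube ((450.9186706542969, 253.92958068847656), (113.96414947509766, 30.034656524658203), 2.4923181533813477) 0.13686592090471209
side tube ((448.7723693847656, 184.62245178222656), (110.71437072753906, 26.138591766357422), 1.4725744724273682) 0.13828205191729157
side tray rim ((428.51678466796875, -162.73953247070312), (138.9994659423828, 170.2755889892578), 87.31639099121094)
```

```bash
cat >> h.py <<'E'
from scipy.spatial.transform import Rotation as Ro
def TR(s=None):
    s=s or manip.state();q=s["tool_rot"];return s["tool_pos"],Ro.from_quat([q[1],q[2],q[3],q[0]])
def target(lean,yaw,sgn):
    # x tool = (sin lean,0,-cos lean), z tool = sgn*y
    X=np.array([np.sin(np.radians(lean)),0,-np.cos(np.radians(lean))]);Z=np.array([0,sgn,0.]);Y=np.cross(Z,X)
    return Ro.from_euler('z',yaw,degrees=True)*Ro.from_matrix(np.stack([X,Y,Z],1))
E
python3 - <<'E'
from h import *
p,R=TR();print(R.as_matrix().round(3))
f=viewer.grab_frame("wrist");print("cam in tool",R.inv().apply(f["pose"][:3,3]-p).round(3), "cam fwd in tool",R.inv().apply(f["pose"][:3,2]).round(2))
for s in(1,-1):
    T=target(40,0.6,s);print(s,"rotvec tool deg",np.degrees((R.inv()*T).as_rotvec()).round(1),T.as_matrix()[:,1].round(2), "down:",np.degrees((R.inv()*target(0,0,s)).as_rotvec()).round(1))
E
```

```text
[[-0.     0.974  0.225]
 [ 0.001  0.225 -0.974]
 [-1.     0.    -0.001]]
cam in tool [-0.144  0.073  0.   ] cam fwd in tool [ 0.96 -0.28  0.  ]
1 rotvec tool deg [-158.1  -57.5   -6.3] [-0.77 -0.01 -0.64] down: [-1.67e+02  0.00e+00 -1.00e-01]
-1 rotvec tool deg [11.9 -4.4 39.8] [0.77 0.01 0.64] down: [13.  -0.1 -0. ]
```

```bash
cat >> h.py <<'E'
def plan(p1,R1,n,grip,maxrot=None,start=None,quiet=False):
    """print n rows (rounded) from the measured pose to TCP p1, R1"""
    p,R=start or TR()
    p1=np.array(p1,float); w=np.degrees((R.inv()*R1).as_rotvec())/n
    if maxrot: 
        w=np.clip(w,-maxrot,maxrot)
    w=w.round(1); P=p.copy()
    out=[]
    for i in range(n):
        d=(R.inv().apply((p1-P)/(n-i))*100).round(2)
        out.append('{"fingers":%g,"delta_pos":[%g,%g,%g],"twist":[%g,%g,%g]}'%(grip,*(d+0.0),*(w+0.0)))
        P=P+R.apply(d/100);R=R*Ro.from_rotvec(np.radians(w))
    for i in range(0,n,5): print("["+",".join(out[i:i+5])+"]")
    return P,R
def tcp_for(grasp,R,back=0.019): return np.array(grasp)+R.as_matrix()[:,0]*back
def show():
    s=manip.state();p,R=TR(s);print("t",round(s["time"],2),"tcp",p.round(4),"grasp",(p-R.as_matrix()[:,0]*.019).round(4),"F",s["contact_force"].round(1),"w",round(s["gripper_width"],3),"j",s["joint_pos"].round(2))
    M=R.as_matrix();print("lean",np.degrees(np.arctan2(M[0,0],-M[2,0])).round(2),"toolz",M[:,2].round(3))
E
python3 - <<'E'
from h import *
p,R=TR()
yaw=lambda a: Ro.from_euler('z',a,degrees=True)*R
s=plan([0.38,-0.44,0.30],yaw(50),5,.2)
s=plan([0.50,-0.14,0.32],yaw(103),5,.2,start=s)
s=plan([0.40,0.17,0.30],yaw(156),5,.2,start=s)
E
```

```text
[{"fingers":0.2,"delta_pos":[-1.38,5.43,-2.21],"twist":[-10,0,0]},{"fingers":0.2,"delta_pos":[-1.38,5.73,-1.24],"twist":[-10,0,0]},{"fingers":0.2,"delta_pos":[-1.38,5.86,-0.22],"twist":[-10,0,0]},{"fingers":0.2,"delta_pos":[-1.38,5.8,0.79],"twist":[-10,0,0]},{"fingers":0.2,"delta_pos":[-1.38,5.58,1.79],"twist":[-10,0,0]}]
[{"fingers":0.2,"delta_pos":[-0.4,6.44,-0.59],"twist":[-10.6,0,0]},{"fingers":0.2,"delta_pos":[-0.4,6.43,0.61],"twist":[-10.6,0,0]},{"fingers":0.2,"delta_pos":[-0.39,6.21,1.78],"twist":[-10.6,0,0]},{"fingers":0.2,"delta_pos":[-0.4,5.78,2.89],"twist":[-10.6,0,0]},{"fingers":0.2,"delta_pos":[-0.39,5.14,3.91],"twist":[-10.6,0,0]}]
[{"fingers":0.2,"delta_pos":[0.4,6.45,0.92],"twist":[-10.6,0,0]},{"fingers":0.2,"delta_pos":[0.4,6.17,2.09],"twist":[-10.6,0,0]},{"fingers":0.2,"delta_pos":[0.41,5.68,3.19],"twist":[-10.6,0,0]},{"fingers":0.2,"delta_pos":[0.4,5,4.18],"twist":[-10.6,0,0]},{"fingers":0.2,"delta_pos":[0.41,4.14,5.03],"twist":[-10.6,0,0]}]
```

```bash
python3 -m inch '[{"fingers":0.2,"delta_pos":[-1.4,5.4,-2.2],"twist":[-10,0,0]},{"fingers":0.2,"delta_pos":[-1.4,5.7,-1.2],"twist":[-10,0,0]},{"fingers":0.2,"delta_pos":[-1.4,5.9,-0.2],"twist":[-10,0,0]},{"fingers":0.2,"delta_pos":[-1.4,5.8,0.8],"twist":[-10,0,0]},{"fingers":0.2,"delta_pos":[-1.4,5.6,1.8],"twist":[-10,0,0]}]'; python3 -c "
from h import *;show()
p,R=TR();yaw=lambda a: Ro.from_euler('z',a,degrees=True)*R
plan([0.50,-0.14,0.32],yaw(58),6,.2)"
```

```text
time: 0.92
tool_pos: [0.3817, -0.4394, 0.3019]
tool_rot: [0.688, 0.163, 0.688, -0.163]
contact_force: [0.9, -0.9, -0.0]
gripper_width: 0.601
t 0.93 tcp [ 0.3817 -0.4394  0.3019] grasp [ 0.3817 -0.4394  0.3209] F [ 0.9 -0.9 -0. ] w 0.601 j [-0.98 -0.08  1.63  0.    1.59 -0.52]
lean 0.02 toolz [ 0.893 -0.449  0.   ]
[{"fingers":0.2,"delta_pos":[-0.3,5.34,-0.48],"twist":[-9.7,0,0]},{"fingers":0.2,"delta_pos":[-0.3,5.35,0.43],"twist":[-9.7,0,0]},{"fingers":0.2,"delta_pos":[-0.31,5.2,1.32],"twist":[-9.7,0,0]},{"fingers":0.2,"delta_pos":[-0.3,4.9,2.18],"twist":[-9.7,0,0]},{"fingers":0.2,"delta_pos":[-0.31,4.47,2.98],"twist":[-9.7,0,0]}]
[{"fingers":0.2,"delta_pos":[-0.3,3.9,3.68],"twist":[-9.7,0,0]}]
```

```bash
python3 -m inch '[{"fingers":0.2,"delta_pos":[-0.3,5.3,-0.5],"twist":[-9.7,0,0]},{"fingers":0.2,"delta_pos":[-0.3,5.4,0.4],"twist":[-9.7,0,0]},{"fingers":0.2,"delta_pos":[-0.3,5.2,1.3],"twist":[-9.7,0,0]},{"fingers":0.2,"delta_pos":[-0.3,4.9,2.2],"twist":[-9.7,0,0]},{"fingers":0.2,"delta_pos":[-0.3,4.5,3.0],"twist":[-9.7,0,0]}]'; python3 -c "
from h import *;show()
p,R=TR();T=target(40,0.7,1)
plan([0.40,0.177,0.26],T,8,.2)"
```

```text
time: 1.55
tool_pos: [0.4803, -0.1894, 0.3165]
tool_rot: [0.694, -0.134, 0.694, 0.134]
contact_force: [0.6, 0.3, -0.4]
gripper_width: 0.599
t 1.55 tcp [ 0.4803 -0.1894  0.3165] grasp [ 0.4803 -0.1894  0.3355] F [ 0.6  0.3 -0.4] w 0.599 j [-0.52 -0.25  1.75  0.    1.64 -0.9 ]
lean 0.03 toolz [0.928 0.371 0.   ]
[{"fingers":0.2,"delta_pos":[0.7,4.63,0.77],"twist":[-8.2,-3,-4.4]},{"fingers":0.2,"delta_pos":[0.41,4.51,1.39],"twist":[-8.2,-3,-4.4]},{"fingers":0.2,"delta_pos":[0.16,4.29,2.01],"twist":[-8.2,-3,-4.4]},{"fingers":0.2,"delta_pos":[-0.04,3.96,2.6],"twist":[-8.2,-3,-4.4]},{"fingers":0.2,"delta_pos":[-0.17,3.55,3.15],"twist":[-8.2,-3,-4.4]}]
[{"fingers":0.2,"delta_pos":[-0.25,3.04,3.63],"twist":[-8.2,-3,-4.4]},{"fingers":0.2,"delta_pos":[-0.26,2.47,4.03],"twist":[-8.2,-3,-4.4]},{"fingers":0.2,"delta_pos":[-0.21,1.86,4.36],"twist":[-8.2,-3,-4.4]}]
```

```bash
python3 -m inch '[{"fingers":0.2,"delta_pos":[0.7,4.6,0.8],"twist":[-8.2,-3,-4.4]},{"fingers":0.2,"delta_pos":[0.4,4.5,1.4],"twist":[-8.2,-3,-4.4]},{"fingers":0.2,"delta_pos":[0.2,4.3,2.0],"twist":[-8.2,-3,-4.4]},{"fingers":0.2,"delta_pos":[0,4.0,2.6],"twist":[-8.2,-3,-4.4]},{"fingers":0.2,"delta_pos":[-0.2,3.5,3.2],"twist":[-8.2,-3,-4.4]}]'; python3 -c "
from h import *;show()
p,R=TR();T=target(40,0.7,1)
plan([0.38,0.177,0.22],T,3,.2)"
```

```text
time: 2.17
tool_pos: [0.4313, 0.0397, 0.2809]
tool_rot: [0.699, -0.476, 0.472, 0.249]
contact_force: [0.6, 0.7, 0.4]
gripper_width: 0.596
t 2.17 tcp [0.4313 0.0397 0.2809] grasp [0.4231 0.0416 0.2979] F [0.6 0.7 0.4] w 0.596 j [-0.02 -0.81  2.22 -0.1   1.28 -1.12]
lean 25.67 toolz [0.423 0.9   0.102]
[{"fingers":0.2,"delta_pos":[0.62,4.17,3.19],"twist":[-8.3,-3.1,-4.3]},{"fingers":0.2,"delta_pos":[0.51,3.72,3.73],"twist":[-8.3,-3.1,-4.3]},{"fingers":0.2,"delta_pos":[0.47,3.18,4.21],"twist":[-8.3,-3.1,-4.3]}]
```

```bash
python3 -c "
from h import *
p,R=TR();T=target(40,0.7,1)
plan([0.463,0.177,0.19],T,3,.2)"
```

```text
[{"fingers":0.2,"delta_pos":[2.71,2.4,4.26],"twist":[-8.3,-3.1,-4.3]},{"fingers":0.2,"delta_pos":[2.78,1.98,4.43],"twist":[-8.3,-3.1,-4.3]},{"fingers":0.2,"delta_pos":[2.9,1.54,4.52],"twist":[-8.3,-3.1,-4.3]}]
```

```bash
python3 -m inch '[{"fingers":0.2,"delta_pos":[2.7,2.4,4.3],"twist":[-8.3,-3.1,-4.3]},{"fingers":0.2,"delta_pos":[2.8,2.0,4.4],"twist":[-8.3,-3.1,-4.3]},{"fingers":0.2,"delta_pos":[2.9,1.5,4.5],"twist":[-8.3,-3.1,-4.3]},{"fingers":0.2,"delta_pos":[0,0,0],"twist":[0,0,0]}]'; python3 -c "
from h import *;show()
cv2.imwrite('pics/w1.png',viewer.grab_frame('wrist')['pixels'])
p,R=TR();T=target(40,0.7,1)
plan([0.463,0.178,0.1055],T,4,.2)"
```

```text
time: 2.68
tool_pos: [0.4611, 0.177, 0.1845]
tool_rot: [-0.638, 0.641, -0.298, -0.306]
contact_force: [-0.4, -0.6, -0.6]
gripper_width: 0.595
t 2.67 tcp [0.4611 0.177  0.1845] grasp [0.449  0.1768 0.1991] F [-0.4 -0.6 -0.6] w 0.595 j [ 0.33 -0.68  2.38 -0.28  0.81 -1.13]
lean 39.47 toolz [-0.013  1.     0.   ]
[{"fingers":0.2,"delta_pos":[1.59,1.31,0.04],"twist":[0,0,-0.1]},{"fingers":0.2,"delta_pos":[1.58,1.31,0.04],"twist":[0,0,-0.1]},{"fingers":0.2,"delta_pos":[1.58,1.31,0.05],"twist":[0,0,-0.1]},{"fingers":0.2,"delta_pos":[1.58,1.32,0.04],"twist":[0,0,-0.1]}]
```

View pics/w1.png

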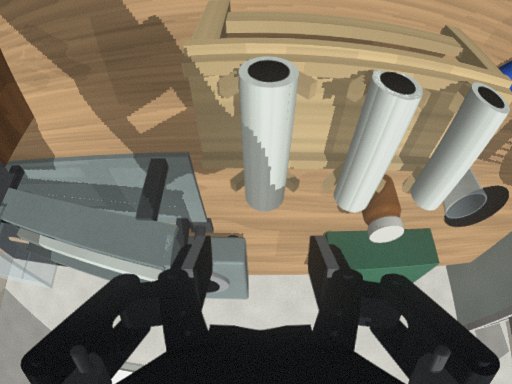

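The close view has the nearest silvery rack tube at (267,135), centred between the fingers at cols 200 and 325. It is neither blue nor green, so it is the right one. Now I'll descend and grip.

```bash
python3 -m inch '[{"fingers":0.2,"delta_pos":[1.6,1.3,0],"twist":[0,0,0]},{"fingers":0.2,"delta_pos":[1.6,1.3,0],"twist":[0,0,0]},{"fingers":0.2,"delta_pos":[1.6,1.3,0],"twist":[0,0,0]},{"fingers":0.2,"delta_pos":[1.6,1.3,0],"twist":[0,0,0]},{"fingers":0.2,"delta_pos":[0,0,0],"twist":[0,0,0]}]'; python3 -c "
from h import *;show()"
```

```text
time: 3.35
tool_pos: [0.4656, 0.1745, 0.1076]
tool_rot: [-0.64, 0.641, -0.297, -0.302]
contact_force: [-0.2, -0.5, 0.1]
gripper_width: 0.598
t 3.35 tcp [0.4656 0.1745 0.1076] grasp [0.4534 0.1744 0.1222] F [-0.2 -0.5  0.1] w 0.598 j [ 0.32 -0.56  2.44 -0.35  0.62 -1.04]
lean 39.89 toolz [-0.006  1.     0.002]
```

```bash
python3 -m inch '[{"fingers":0.2,"delta_pos":[0.1,0.2,0.25],"twist":[0,0,0]},{"fingers":-1,"delta_pos":[0,0,0],"twist":[0,0,0]},{"fingers":-1,"delta_pos":[0,0,0],"twist":[0,0,0]},{"fingers":-1,"delta_pos":[0,0,0],"twist":[0,0,0]},{"fingers":-1,"delta_pos":[0,0,0],"twist":[0,0,0]}]'; python3 -c "
from h import *;show()"
```

```text
time: 3.98
tool_pos: [0.4659, 0.1801, 0.1085]
tool_rot: [0.642, -0.641, 0.293, 0.302]
contact_force: [-0.0, 6.6, 1.4]
gripper_width: 0.336
t 3.98 tcp [0.4659 0.1801 0.1085] grasp [0.4536 0.1798 0.123 ] F [-0.   6.6  1.4] w 0.336 j [ 0.33 -0.55  2.44 -0.36  0.61 -1.02]
lean 40.26 toolz [-0.01   1.     0.007]
```

```bash
python3 - <<'E'
from h import *
p,R=TR();T=target(40,0.6,1)
s=plan(tcp_for([.455,.178,.215],T),T,2,-1)
s=plan(tcp_for([.50,.006,.20],T),T,4,-1,start=s)
s=plan(tcp_for([.6775,.006,.172],T),T,4,-1,start=s)
E
```

```text
[{"fingers":-1,"delta_pos":[-3.47,-3.02,-0.07],"twist":[-0.1,0.1,0.1]},{"fingers":-1,"delta_pos":[-3.47,-3.01,-0.07],"twist":[-0.1,0.1,0.1]}]
[{"fingers":-1,"delta_pos":[0.98,-0.59,-4.31],"twist":[0,0,0]},{"fingers":-1,"delta_pos":[0.97,-0.59,-4.31],"twist":[0,0,0]},{"fingers":-1,"delta_pos":[0.98,-0.59,-4.32],"twist":[0,0,0]},{"fingers":-1,"delta_pos":[0.97,-0.6,-4.31],"twist":[0,0,0]}]
[{"fingers":-1,"delta_pos":[3.39,-2.95,-0.05],"twist":[0,0,0]},{"fingers":-1,"delta_pos":[3.39,-2.94,-0.05],"twist":[0,0,0]},{"fingers":-1,"delta_pos":[3.39,-2.95,-0.05],"twist":[0,0,0]},{"fingers":-1,"delta_pos":[3.4,-2.94,-0.04],"twist":[0,0,0]}]
```

```bash
python3 -m inch '[{"fingers":-1,"delta_pos":[-3.5,-3.0,-0.1],"twist":[0,0,0]},{"fingers":-1,"delta_pos":[-3.5,-3.0,-0.1],"twist":[0,0,0]},{"fingers":-1,"delta_pos":[1,-0.6,-4.3],"twist":[0,0,0]},{"fingers":-1,"delta_pos":[1,-0.6,-4.3],"twist":[0,0,0]},{"fingers":-1,"delta_pos":[1,-0.6,-4.3],"twist":[0,0,0]}]';python3 -c "
from h import *;show()
p,R=TR();T=target(40,0.6,1)
s=plan(tcp_for([.52,.006,.195],T),T,2,-1)
s=plan(tcp_for([.6775,.006,.172],T),T,4,-1,start=s)"
```

```text
time: 4.6
tool_pos: [0.5, 0.0464, 0.1872]
tool_rot: [-0.64, 0.642, -0.295, -0.302]
contact_force: [-0.1, 0.2, -0.5]
gripper_width: 0.332
t 4.6 tcp [0.5    0.0464 0.1872] grasp [0.4878 0.0462 0.2018] F [-0.1  0.2 -0.5] w 0.332 j [-0.09 -0.73  2.4   0.1   0.78 -1.72]
lean 40.09 toolz [-0.01   1.     0.002]
[{"fingers":-1,"delta_pos":[1.28,-1,-2.03],"twist":[-0.1,0,0]},{"fingers":-1,"delta_pos":[1.28,-1,-2.03],"twist":[-0.1,0,0]}]
[{"fingers":-1,"delta_pos":[2.98,-2.64,-0.05],"twist":[0,0,0]},{"fingers":-1,"delta_pos":[2.97,-2.64,-0.05],"twist":[0,0,0]},{"fingers":-1,"delta_pos":[2.98,-2.64,-0.05],"twist":[0,0,0]},{"fingers":-1,"delta_pos":[2.97,-2.65,-0.04],"twist":[0,0,0]}]
```

```bash
python3 -m inch '[{"fingers":-1,"delta_pos":[1.3,-1,-2],"twist":[0,0,0]},{"fingers":-1,"delta_pos":[1.3,-1,-2],"twist":[0,0,0]},{"fingers":-1,"delta_pos":[3,-2.6,0],"twist":[0,0,0]},{"fingers":-1,"delta_pos":[3,-2.6,0],"twist":[0,0,0]},{"fingers":-1,"delta_pos":[0,0,0],"twist":[0,0,0]}]';python3 -c "
from h import *;show()
for n in ('side','wrist'):cv2.imwrite(f'pics/{n}2.png',viewer.grab_frame(n)['pixels'])
p,R=TR();T=target(40,0.6,1)
s=plan(tcp_for([.6775,.006,.172],T),T,2,-1)"
```

```text
time: 5.22
tool_pos: [0.6116, 0.0083, 0.1649]
tool_rot: [-0.64, 0.641, -0.297, -0.303]
contact_force: [0.7, 0.5, -1.1]
gripper_width: 0.331
t 5.22 tcp [0.6116 0.0083 0.1649] grasp [0.5994 0.0081 0.1796] F [ 0.7  0.5 -1.1] w 0.331 j [-0.16 -0.31  2.17  0.19  0.61 -1.86]
lean 39.77 toolz [-0.009  1.     0.003]
[{"fingers":-1,"delta_pos":[2.87,-2.78,-0.16],"twist":[-0.1,0,-0.1]},{"fingers":-1,"delta_pos":[2.88,-2.77,-0.16],"twist":[-0.1,0,-0.1]}]
```

View pics/side2.png

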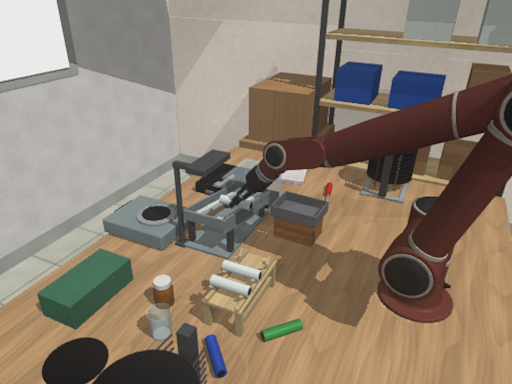

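View pics/wrist2.png

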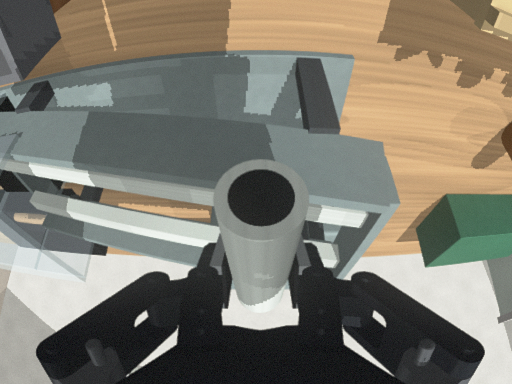

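The tube is held level over the near cheek, seen in the wrist view at (262,235). The lamp is clear of the gripper in the side view.

```bash
python3 -m inch '[{"fingers":-1,"delta_pos":[2.9,-2.8,-0.1],"twist":[0,0,0]},{"fingers":-1,"delta_pos":[2.9,-2.8,-0.1],"twist":[0,0,0]},{"fingers":-1,"delta_pos":[0,0,0],"twist":[0,0,0]}]';python3 -c "
from h import *;show()
p,R=TR();T=target(40,0.6,1)
s=plan(tcp_for([.6775,.006,.1405],T),T,3,-1)"
```

```text
time: 5.7
tool_pos: [0.6915, 0.0071, 0.1584]
tool_rot: [-0.64, 0.641, -0.296, -0.302]
contact_force: [0.3, -0.1, -0.9]
gripper_width: 0.331
t 5.7 tcp [0.6915 0.0071 0.1584] grasp [0.6793 0.0069 0.173 ] F [ 0.3 -0.1 -0.9] w 0.331 j [-0.14 -0.09  1.99  0.18  0.55 -1.84]
lean 39.99 toolz [-0.009  1.     0.002]
[{"fingers":-1,"delta_pos":[0.79,0.74,-0.03],"twist":[-0.1,0,0]},{"fingers":-1,"delta_pos":[0.79,0.74,-0.03],"twist":[-0.1,0,0]},{"fingers":-1,"delta_pos":[0.79,0.74,-0.04],"twist":[-0.1,0,0]}]
```

```bash
python3 -m inch '[{"fingers":-1,"delta_pos":[0.8,0.7,0],"twist":[0,0,0]},{"fingers":-1,"delta_pos":[0.8,0.7,0],"twist":[0,0,0]},{"fingers":-1,"delta_pos":[0.5,0.5,0],"twist":[0,0,0]},{"fingers":-1,"delta_pos":[0,0,0],"twist":[0,0,0]}]';python3 -c "
from h import *;show()
cv2.imwrite('pics/wrist3.png',viewer.grab_frame('wrist')['pixels'])"
```

```text
time: 6.2
tool_pos: [0.6888, 0.0072, 0.1286]
tool_rot: [-0.64, 0.641, -0.296, -0.303]
contact_force: [0.1, -0.2, -1.3]
gripper_width: 0.34
t 6.2 tcp [0.6888 0.0072 0.1286] grasp [0.6766 0.0071 0.1432] F [ 0.1 -0.2 -1.3] w 0.34 j [-0.14 -0.05  2.02  0.2   0.5  -1.86]
lean 39.89 toolz [-0.009  1.     0.003]
```

View pics/wrist3.png

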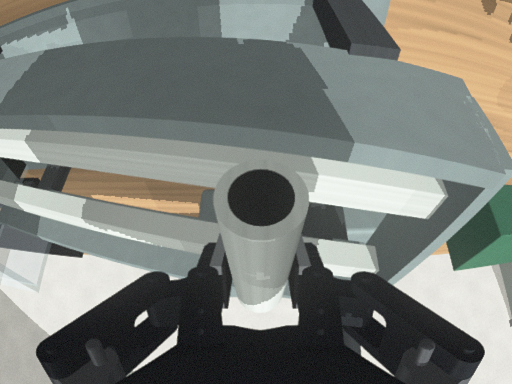

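```bash
python3 -m inch '[{"fingers":-1,"delta_pos":[0.15,0.13,0],"twist":[0,0,0]},{"fingers":-1,"delta_pos":[0,0,0],"twist":[0,0,0]}]';python3 -c "
from h import *;show()"
```

```text
time: 6.5
tool_pos: [0.6897, 0.0071, 0.1277]
tool_rot: [-0.64, 0.641, -0.296, -0.302]
contact_force: [0.5, -1.1, -0.8]
gripper_width: 0.333
t 6.5 tcp [0.6897 0.0071 0.1277] grasp [0.6775 0.007  0.1423] F [ 0.5 -1.1 -0.8] w 0.333 j [-0.14 -0.05  2.02  0.2   0.49 -1.86]
lean 39.98 toolz [-0.009  1.     0.002]
```

```bash
python3 -m inch '[{"fingers":0.6,"delta_pos":[0,0,0],"twist":[0,0,0]},{"fingers":0.6,"delta_pos":[0,0,0],"twist":[0,0,0]},{"fingers":0.6,"delta_pos":[-4,0,0],"twist":[0,0,0]},{"fingers":0.6,"delta_pos":[-5,0,0],"twist":[0,0,0]},{"fingers":0.6,"delta_pos":[0,0,0],"twist":[0,0,0]}]';python3 -c "
from h import *;show()
for n in ('side','wrist'):cv2.imwrite(f'pics/{n}4.png',viewer.grab_frame(n)['pixels'])"
```

```text
time: 7.12
tool_pos: [0.6328, 0.0062, 0.2021]
tool_rot: [-0.641, 0.643, -0.293, -0.299]
contact_force: [0.6, 0.5, 0.4]
gripper_width: 0.8
t 7.12 tcp [0.6328 0.0062 0.2021] grasp [0.6204 0.0061 0.2165] F [0.6 0.5 0.4] w 0.8 j [-0.16 -0.3   2.1   0.18  0.65 -1.84]
lean 40.45 toolz [-0.009  1.     0.001]
```

View pics/wrist4.png

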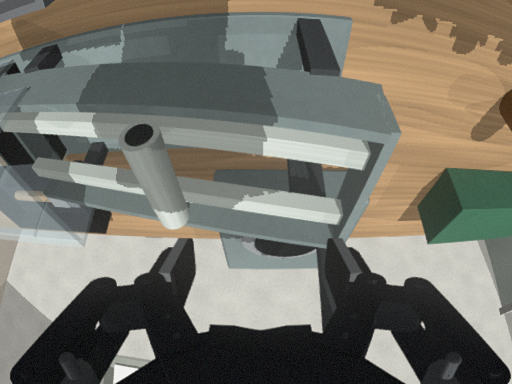

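View pics/side4.png

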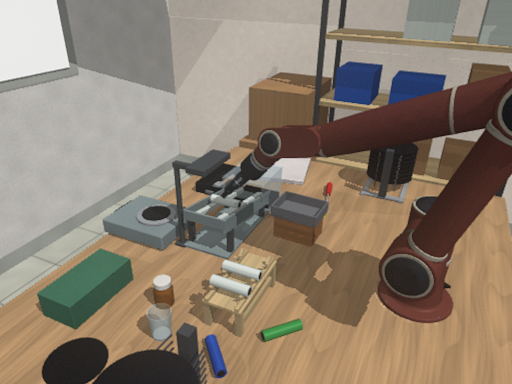

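The tube is rolling down the rails, at (155,175) in the wrist view, so it is round. On to the middle tube.

```bash
python3 - <<'E'
from h import *
p,R=TR();T=target(40,0.6,1)
s=plan(tcp_for([.50,.05,.215],T),T,3,.2)
s=plan(tcp_for([.452,.25,.205],T),T,4,.2,start=s)
E
```

```text
[{"fingers":0.2,"delta_pos":[-2.64,2.97,1.49],"twist":[-0.1,0,0]},{"fingers":0.2,"delta_pos":[-2.64,2.97,1.5],"twist":[-0.1,0,0]},{"fingers":0.2,"delta_pos":[-2.64,2.96,1.5],"twist":[-0.1,0,0]}]
[{"fingers":0.2,"delta_pos":[-0.54,1.03,5.01],"twist":[0,0,0]},{"fingers":0.2,"delta_pos":[-0.54,1.03,5.02],"twist":[0,0,0]},{"fingers":0.2,"delta_pos":[-0.55,1.03,5.01],"twist":[0,0,0]},{"fingers":0.2,"delta_pos":[-0.54,1.02,5.02],"twist":[0,0,0]}]
```

```bash
python3 -m inch '[{"fingers":0.2,"delta_pos":[-2.6,3,1.5],"twist":[0,0,0]},{"fingers":0.2,"delta_pos":[-2.6,3,1.5],"twist":[0,0,0]},{"fingers":0.2,"delta_pos":[-2.6,3,1.5],"twist":[0,0,0]},{"fingers":0.2,"delta_pos":[-0.5,1,5],"twist":[0,0,0]},{"fingers":0.2,"delta_pos":[-0.5,1,5],"twist":[0,0,0]}]'; python3 -m inch '[{"fingers":0.2,"delta_pos":[-0.5,1,5],"twist":[0,0,0]},{"fingers":0.2,"delta_pos":[-0.5,1,5],"twist":[0,0,0]},{"fingers":0.2,"delta_pos":[0,0,0],"twist":[0,0,0]}]';python3 -c "
from h import *;show()
for n in ('side','wrist'):cv2.imwrite(f'pics/{n}5.png',viewer.grab_frame(n)['pixels'])
p,R=TR();T=target(40,0.6,1)
s=plan(tcp_for([.453,.250,.122],T),T,4,.2)
"
```

```text
time: 7.85
tool_pos: [0.4888, 0.1508, 0.1921]
tool_rot: [-0.64, 0.641, -0.297, -0.302]
contact_force: [0.5, -0.1, -0.6]
gripper_width: 0.602
time: 8.22
tool_pos: [0.4652, 0.2535, 0.186]
tool_rot: [-0.638, 0.642, -0.295, -0.306]
contact_force: [0.2, -0.2, -0.2]
gripper_width: 0.599
t 8.22 tcp [0.4652 0.2535 0.186 ] grasp [0.453  0.2533 0.2006] F [ 0.2 -0.2 -0.2] w 0.599 j [ 0.52 -0.51  2.27 -0.44  0.8  -0.85]
lean 39.69 toolz [-0.016  1.     0.   ]
[{"fingers":0.2,"delta_pos":[1.5,1.28,-0.01],"twist":[0,0,-0.1]},{"fingers":0.2,"delta_pos":[1.5,1.29,-0.01],"twist":[0,0,-0.1]},{"fingers":0.2,"delta_pos":[1.5,1.29,-0.01],"twist":[0,0,-0.1]},{"fingers":0.2,"delta_pos":[1.49,1.29,0],"twist":[0,0,-0.1]}]
```

View pics/wrist5.png

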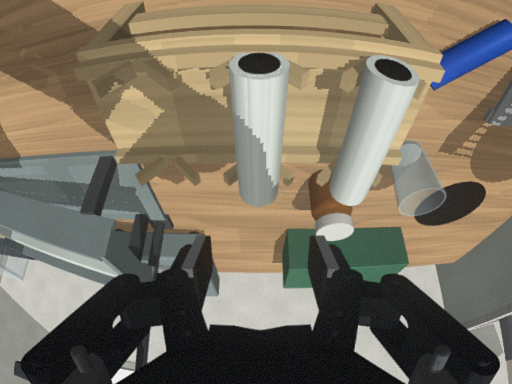

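View pics/side5.png

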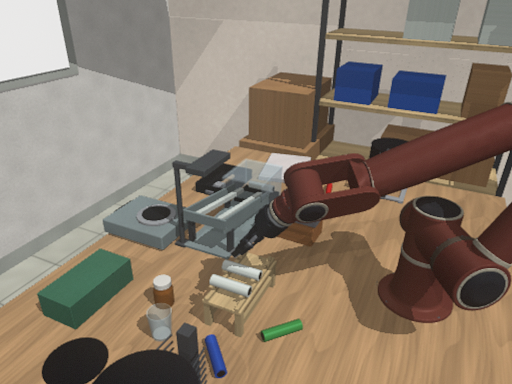

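The ramp is empty. The middle tube at (260,130) is centred between the fingers, and the jar at (330,200) and beaker at (418,180) are well beyond.

```bash
python3 -m inch '[{"fingers":0.2,"delta_pos":[1.5,1.3,-0.05],"twist":[0,0,0]},{"fingers":0.2,"delta_pos":[1.5,1.3,-0.05],"twist":[0,0,0]},{"fingers":0.2,"delta_pos":[1.5,1.3,-0.05],"twist":[0,0,0]},{"fingers":0.2,"delta_pos":[1.6,1.4,-0.05],"twist":[0,0,0]},{"fingers":0.2,"delta_pos":[0,0,0],"twist":[0,0,0]}]';python3 -m inch '[{"fingers":-1,"delta_pos":[0,0,0],"twist":[0,0,0]},{"fingers":-1,"delta_pos":[0,0,0],"twist":[0,0,0]},{"fingers":-1,"delta_pos":[0,0,0],"twist":[0,0,0]},{"fingers":-1,"delta_pos":[0,0,0],"twist":[0,0,0]}]'; python3 -c "
from h import *;show()
p,R=TR();T=target(40,0.6,1)
s=plan(tcp_for([.455,.25,.215],T),T,2,-1)
s=plan(tcp_for([.50,.03,.205],T),T,5,-1,start=s)
s=plan(tcp_for([.58,.006,.18],T),T,2,-1,start=s)
"
```

```text
time: 8.95
tool_pos: [0.4646, 0.2457, 0.1047]
tool_rot: [-0.639, 0.641, -0.299, -0.302]
contact_force: [-0.3, 0.4, -0.3]
gripper_width: 0.602
time: 9.45
tool_pos: [0.4669, 0.2493, 0.1103]
tool_rot: [0.642, -0.641, 0.294, 0.302]
contact_force: [1.7, 5.3, 3.4]
gripper_width: 0.332
t 9.45 tcp [0.4669 0.2493 0.1103] grasp [0.4547 0.2492 0.1248] F [1.7 5.3 3.4] w 0.332 j [ 0.51 -0.4   2.33 -0.54  0.64 -0.72]
lean 40.19 toolz [-0.01   1.     0.005]
[{"fingers":-1,"delta_pos":[-3.44,-2.92,0.06],"twist":[-0.1,0.1,0.1]},{"fingers":-1,"delta_pos":[-3.44,-2.92,0.05],"twist":[-0.1,0.1,0.1]}]
[{"fingers":-1,"delta_pos":[0.7,-0.53,-4.41],"twist":[0,0,0]},{"fingers":-1,"delta_pos":[0.7,-0.53,-4.41],"twist":[0,0,0]},{"fingers":-1,"delta_pos":[0.71,-0.52,-4.41],"twist":[0,0,0]},{"fingers":-1,"delta_pos":[0.7,-0.53,-4.41],"twist":[0,0,0]},{"fingers":-1,"delta_pos":[0.71,-0.52,-4.4],"twist":[0,0,0]}]
[{"fingers":-1,"delta_pos":[3.52,-2.25,-1.24],"twist":[0,0,0]},{"fingers":-1,"delta_pos":[3.52,-2.26,-1.24],"twist":[0,0,0]}]
```

```bash
python3 -m inch '[{"fingers":-1,"delta_pos":[-3.4,-2.9,0],"twist":[0,0,0]},{"fingers":-1,"delta_pos":[-3.4,-2.9,0],"twist":[0,0,0]},{"fingers":-1,"delta_pos":[0.7,-0.5,-4.4],"twist":[0,0,0]},{"fingers":-1,"delta_pos":[0.7,-0.5,-4.4],"twist":[0,0,0]},{"fingers":-1,"delta_pos":[0.7,-0.5,-4.4],"twist":[0,0,0]}]'; python3 -m inch '[{"fingers":-1,"delta_pos":[0.7,-0.5,-4.4],"twist":[0,0,0]},{"fingers":-1,"delta_pos":[0.7,-0.5,-4.4],"twist":[0,0,0]},{"fingers":-1,"delta_pos":[3.5,-2.2,-1.2],"twist":[0,0,0]},{"fingers":-1,"delta_pos":[3.5,-2.2,-1.2],"twist":[0,0,0]},{"fingers":-1,"delta_pos":[0,0,0],"twist":[0,0,0]}]'; python3 -c "
from h import *;show()
for n in ('side','wrist'):cv2.imwrite(f'pics/{n}6.png',viewer.grab_frame(n)['pixels'])
p,R=TR();T=target(40,0.6,1)
s=plan(tcp_for([.678,.006,.174],T),T,3,-1)
"
```

```text
time: 10.07
tool_pos: [0.4913, 0.1148, 0.1888]
tool_rot: [-0.639, 0.641, -0.297, -0.303]
contact_force: [-0.2, 0.8, -1.3]
gripper_width: 0.334
time: 10.7
tool_pos: [0.5877, 0.0041, 0.1552]
tool_rot: [0.639, -0.639, 0.3, 0.305]
contact_force: [-0.2, 0.1, -2.7]
gripper_width: 0.328
t 10.7 tcp [0.5877 0.0041 0.1552] grasp [0.5757 0.004  0.1699] F [-0.2  0.1 -2.7] w 0.328 j [-0.18 -0.37  2.23  0.21  0.62 -1.88]
lean 39.34 toolz [-0.007  1.     0.004]
[{"fingers":-1,"delta_pos":[2.15,-2.66,0],"twist":[-0.1,0,-0.1]},{"fingers":-1,"delta_pos":[2.16,-2.66,0],"twist":[-0.1,0,-0.1]},{"fingers":-1,"delta_pos":[2.17,-2.65,-0.01],"twist":[-0.1,0,-0.1]}]
```

View pics/wrist6.png

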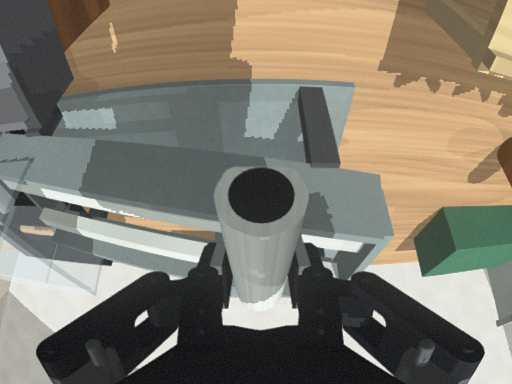

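```bash
python3 -m inch '[{"fingers":-1,"delta_pos":[1.9,-2.9,0],"twist":[0,0,-0.3]},{"fingers":-1,"delta_pos":[2.2,-2.7,0],"twist":[0,0,-0.3]},{"fingers":-1,"delta_pos":[2.2,-2.7,0],"twist":[0,0,0]},{"fingers":-1,"delta_pos":[0,0,0],"twist":[0,0,0]}]'; python3 -c "
from h import *;show()
p,R=TR();T=target(40,0.6,1)
s=plan(tcp_for([.678,.006,.147],T),T,3,-1)
"
```

```text
time: 11.3
tool_pos: [0.6936, 0.0067, 0.1677]
tool_rot: [-0.642, 0.643, -0.292, -0.299]
contact_force: [0.1, -0.4, -1.3]
gripper_width: 0.329
t 11.3 tcp [0.6936 0.0067 0.1677] grasp [0.6812 0.0065 0.1821] F [ 0.1 -0.4 -1.3] w 0.329 j [-0.14 -0.1   1.99  0.18  0.56 -1.84]
lean 40.64 toolz [-0.01   1.     0.002]
[{"fingers":-1,"delta_pos":[0.82,0.85,-0.02],"twist":[0,0,0.2]},{"fingers":-1,"delta_pos":[0.82,0.85,-0.02],"twist":[0,0,0.2]},{"fingers":-1,"delta_pos":[0.82,0.85,-0.02],"twist":[0,0,0.2]}]
```

```bash
python3 -m inch '[{"fingers":-1,"delta_pos":[0.8,0.85,0],"twist":[0,0,0.2]},{"fingers":-1,"delta_pos":[0.8,0.85,0],"twist":[0,0,0.2]},{"fingers":-1,"delta_pos":[0.8,0.85,0],"twist":[0,0,0]},{"fingers":-1,"delta_pos":[0.1,0.1,0],"twist":[0,0,0]},{"fingers":-1,"delta_pos":[0,0,0],"twist":[0,0,0]}]'; python3 -c "
from h import *;show()
"
```

```text
time: 11.92
tool_pos: [0.6887, 0.0061, 0.1295]
tool_rot: [-0.641, 0.642, -0.295, -0.301]
contact_force: [0.4, 0.3, -0.4]
gripper_width: 0.328
t 11.93 tcp [0.6887 0.0061 0.1295] grasp [0.6764 0.0059 0.144 ] F [ 0.4  0.3 -0.4] w 0.328 j [-0.14 -0.06  2.02  0.2   0.49 -1.86]
lean 40.14 toolz [-0.009  1.     0.003]
```

```bash
python3 -m inch '[{"fingers":-1,"delta_pos":[0.12,0.1,0],"twist":[0,0,0]},{"fingers":-1,"delta_pos":[0,0,0],"twist":[0,0,0]}]'; python3 -c "
from h import *;show()
"
```

```text
time: 12.18
tool_pos: [0.6891, 0.0061, 0.1285]
tool_rot: [-0.641, 0.642, -0.295, -0.301]
contact_force: [-0.0, 0.4, -0.5]
gripper_width: 0.328
t 12.18 tcp [0.6891 0.0061 0.1285] grasp [0.6768 0.006  0.143 ] F [-0.   0.4 -0.5] w 0.328 j [-0.14 -0.06  2.02  0.21  0.49 -1.86]
lean 40.18 toolz [-0.009  1.     0.002]
```

```bash
python3 -m inch '[{"fingers":-1,"delta_pos":[0.15,0.13,0],"twist":[0,0,0]},{"fingers":-1,"delta_pos":[0,0,0],"twist":[0,0,0]}]'; python3 -c "
from h import *;show()
"
```

```text
time: 12.42
tool_pos: [0.6888, 0.0061, 0.1261]
tool_rot: [-0.641, 0.642, -0.295, -0.301]
contact_force: [-0.1, 0.1, -0.7]
gripper_width: 0.336
t 12.43 tcp [0.6888 0.0061 0.1261] grasp [0.6766 0.006  0.1406] F [-0.1  0.1 -0.7] w 0.336 j [-0.14 -0.05  2.02  0.21  0.49 -1.87]
lean 40.15 toolz [-0.009  1.     0.002]
```

```bash
python3 -m inch '[{"fingers":-1,"delta_pos":[0.12,0.1,0],"twist":[0,0,0]},{"fingers":-1,"delta_pos":[0,0,0],"twist":[0,0,0]}]'; python3 -c "
from h import *;show()
"
```

```text
time: 12.68
tool_pos: [0.6896, 0.006, 0.1259]
tool_rot: [-0.641, 0.642, -0.294, -0.3]
contact_force: [-3.0, -0.7, 3.1]
gripper_width: 0.337
t 12.68 tcp [0.6896 0.006  0.1259] grasp [0.6773 0.0058 0.1404] F [-3.  -0.7  3.1] w 0.337 j [-0.14 -0.05  2.02  0.21  0.48 -1.87]
lean 40.27 toolz [-0.009  1.     0.002]
```

```bash
python3 -m inch '[{"fingers":0.6,"delta_pos":[0,0,0],"twist":[0,0,0]},{"fingers":0.6,"delta_pos":[0,0,0],"twist":[0,0,0]},{"fingers":0.6,"delta_pos":[-4,0,0],"twist":[0,0,0]},{"fingers":0.6,"delta_pos":[-5,0,0],"twist":[0,0,0]},{"fingers":0.6,"delta_pos":[0,0,0],"twist":[0,0,0]}]';python3 -c "
from h import *;show()
for n in ('side','wrist'):cv2.imwrite(f'pics/{n}7.png',viewer.grab_frame(n)['pixels'])"
```

```text
time: 13.3
tool_pos: [0.6316, 0.0053, 0.1985]
tool_rot: [-0.642, 0.643, -0.293, -0.298]
contact_force: [-0.5, 0.1, 1.7]
gripper_width: 0.798
t 13.3 tcp [0.6316 0.0053 0.1985] grasp [0.6193 0.0052 0.2129] F [-0.5  0.1  1.7] w 0.798 j [-0.16 -0.3   2.11  0.18  0.64 -1.84]
lean 40.6 toolz [-0.009  1.     0.001]
```

View pics/wrist7.png

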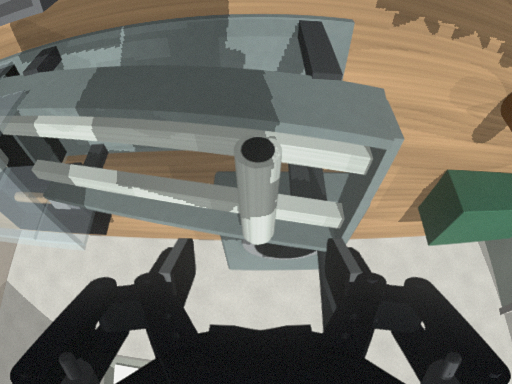

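The tube stayed at the head of the ramp, at (258,190). I'll wait a moment to confirm that it is really still.

```bash
python3 -m inch '[{"fingers":0.2,"delta_pos":[0,0,0],"twist":[0,0,0]},{"fingers":0.2,"delta_pos":[0,0,0],"twist":[0,0,0]},{"fingers":0.2,"delta_pos":[0,0,0],"twist":[0,0,0]},{"fingers":0.2,"delta_pos":[0,0,0],"twist":[0,0,0]},{"fingers":0.2,"delta_pos":[0,0,0],"twist":[0,0,0]}]';python3 -c "
from h import *;show()
a=cv2.imread('pics/wrist7.png');f=viewer.grab_frame('wrist')['pixels'];cv2.imwrite('pics/wrist8.png',f)
print('diff tube',cv2.absdiff(a,f)[130:250,220:300].mean())
p,R=TR();T=target(40,0.6,1)
s=plan(tcp_for([.677,.0055,.1405],T),T,3,.2)
"
```

```text
time: 14.02
tool_pos: [0.6308, 0.0055, 0.1933]
tool_rot: [-0.641, 0.642, -0.295, -0.301]
contact_force: [-0.4, 0.4, -0.1]
gripper_width: 0.603
t 14.03 tcp [0.6308 0.0055 0.1933] grasp [0.6186 0.0053 0.2078] F [-0.4  0.4 -0.1] w 0.603 j [-0.16 -0.3   2.11  0.18  0.64 -1.84]
lean 40.14 toolz [-0.009  1.     0.003]
diff tube 15.17
[{"fingers":0.2,"delta_pos":[2.97,-0.04,-0.02],"twist":[-0.1,0,0]},{"fingers":0.2,"delta_pos":[2.97,-0.04,-0.02],"twist":[-0.1,0,0]},{"fingers":0.2,"delta_pos":[2.98,-0.04,-0.01],"twist":[-0.1,0,0]}]
```

View pics/wrist8.png

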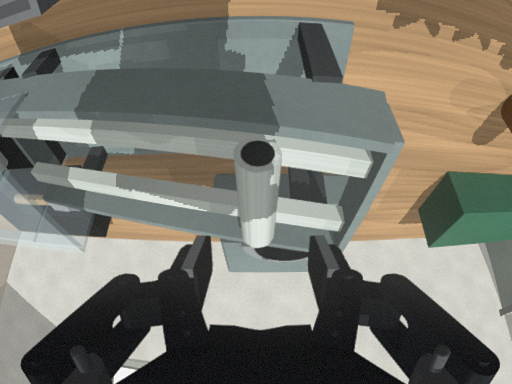

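It is still at rest at (258,195). I'll re-grip it along the tool axis.

```bash
python3 -m inch '[{"fingers":0.2,"delta_pos":[3,0,-0.05],"twist":[0,0,0]},{"fingers":0.2,"delta_pos":[3,0,-0.05],"twist":[0,0,0]},{"fingers":0.2,"delta_pos":[2.9,0,-0.1],"twist":[0,0,0]},{"fingers":0.2,"delta_pos":[0,0,0],"twist":[0,0,0]}]';python3 -m inch '[{"fingers":-1,"delta_pos":[0,0,0],"twist":[0,0,0]},{"fingers":-1,"delta_pos":[0,0,0],"twist":[0,0,0]},{"fingers":-1,"delta_pos":[0,0,0],"twist":[0,0,0]},{"fingers":-1,"delta_pos":[0,0,0],"twist":[0,0,0]}]';python3 -c "
from h import *;show()
p,R=TR();T=target(40,0.6,1)
s=plan(tcp_for([.677,.0055,.177],T),T,2,-1)
s=plan(tcp_for([.54,-.02,.20],T),T,3,-1,start=s)
T=target(40,-2.6,1)
s=plan(tcp_for([.432,-.164,.19],T),T,4,-1,start=s)
"
```

```text
time: 14.58
tool_pos: [0.6874, 0.0043, 0.1225]
tool_rot: [-0.64, 0.641, -0.296, -0.303]
contact_force: [-0.3, -0.7, 0.6]
gripper_width: 0.598
time: 15.08
tool_pos: [0.6885, 0.0041, 0.1267]
tool_rot: [-0.641, 0.642, -0.294, -0.3]
contact_force: [-3.2, -0.3, 3.2]
gripper_width: 0.329
t 15.07 tcp [0.6885 0.0041 0.1267] grasp [0.6762 0.0039 0.1412] F [-3.2 -0.3  3.2] w 0.329 j [-0.14 -0.05  2.02  0.21  0.49 -1.87]
lean 40.26 toolz [-0.009  1.     0.002]
[{"fingers":-1,"delta_pos":[-1.34,-1.18,0.08],"twist":[-0.1,0,0.1]},{"fingers":-1,"delta_pos":[-1.34,-1.18,0.08],"twist":[-0.1,0,0.1]}]
[{"fingers":-1,"delta_pos":[-3.53,3.01,-0.8],"twist":[0,0,0]},{"fingers":-1,"delta_pos":[-3.53,3.01,-0.8],"twist":[0,0,0]},{"fingers":-1,"delta_pos":[-3.54,3.01,-0.79],"twist":[0,0,0]}]
[{"fingers":-1,"delta_pos":[-1.57,2.26,-3.59],"twist":[0.6,0.5,0]},{"fingers":-1,"delta_pos":[-1.54,2.22,-3.62],"twist":[0.6,0.5,0]},{"fingers":-1,"delta_pos":[-1.51,2.18,-3.66],"twist":[0.6,0.5,0]},{"fingers":-1,"delta_pos":[-1.48,2.14,-3.7],"twist":[0.6,0.5,0]}]
```

```bash
python3 -m inch '[{"fingers":-1,"delta_pos":[-1.3,-1.2,0],"twist":[0,0,0]},{"fingers":-1,"delta_pos":[-1.3,-1.2,0],"twist":[0,0,0]},{"fingers":-1,"delta_pos":[-3.5,3,-0.8],"twist":[0,0,0]},{"fingers":-1,"delta_pos":[-3.5,3,-0.8],"twist":[0,0,0]},{"fingers":-1,"delta_pos":[-3.5,3,-0.8],"twist":[0,0,0]}]';python3 -m inch '[{"fingers":-1,"delta_pos":[-1.5,2.2,-3.6],"twist":[0.6,0.5,0]},{"fingers":-1,"delta_pos":[-1.5,2.2,-3.6],"twist":[0.6,0.5,0]},{"fingers":-1,"delta_pos":[-1.5,2.2,-3.6],"twist":[0.6,0.5,0]},{"fingers":-1,"delta_pos":[-1.5,2.2,-3.7],"twist":[0.6,0.5,0]},{"fingers":-1,"delta_pos":[0,0,0],"twist":[0,0,0]}]';python3 -c "
from h import *;show()
for n in ('side','wrist'):cv2.imwrite(f'pics/{n}9.png',viewer.grab_frame(n)['pixels'])
p,R=TR();T=target(40,-2.6,1)
s=plan(tcp_for([.434,-.164,.125],T),T,3,-1)
"
```

```text
time: 15.7
tool_pos: [0.5527, -0.0213, 0.1847]
tool_rot: [-0.641, 0.642, -0.294, -0.301]
contact_force: [0.3, -0.5, -0.3]
gripper_width: 0.331
time: 16.32
tool_pos: [0.4447, -0.1682, 0.1731]
tool_rot: [0.649, -0.633, 0.314, 0.281]
contact_force: [-0.4, -0.0, -1.1]
gripper_width: 0.331
t 16.32 tcp [ 0.4447 -0.1682  0.1731] grasp [ 0.4324 -0.1675  0.1876] F [-0.4 -0.  -1.1] w 0.331 j [-0.78 -0.77  2.45  0.55  0.98 -2.5 ]
lean 40.2 toolz [0.053 0.999 0.   ]
[{"fingers":-1,"delta_pos":[1.6,1.34,0.03],"twist":[0,0,0.1]},{"fingers":-1,"delta_pos":[1.6,1.34,0.03],"twist":[0,0,0.1]},{"fingers":-1,"delta_pos":[1.59,1.33,0.03],"twist":[0,0,0.1]}]
```

View pics/wrist9.png

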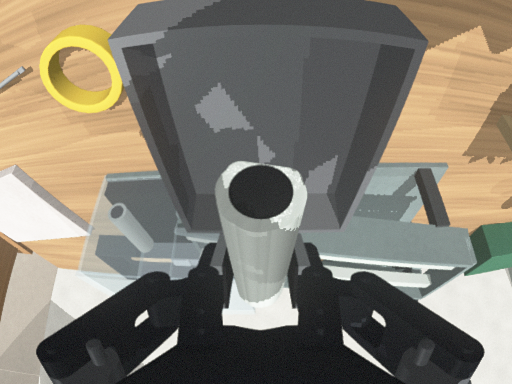

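View pics/side9.png

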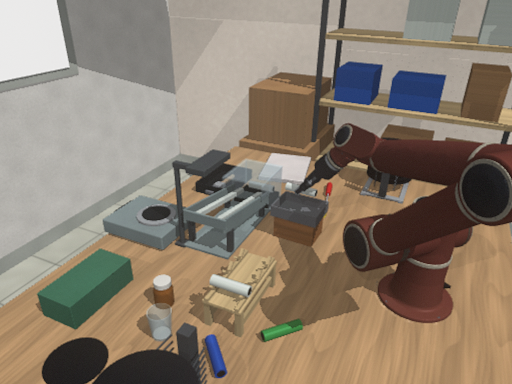

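The flat tube at (262,190) is centred above the tray (walls at cols 110–420). The first round tube shows through the cover in the catch box at (130,228). Now I'll lower it.

```bash
python3 -m inch '[{"fingers":-1,"delta_pos":[1.6,1.3,0],"twist":[0,0,0]},{"fingers":-1,"delta_pos":[1.6,1.3,0],"twist":[0,0,0]},{"fingers":-1,"delta_pos":[1.5,1.3,0],"twist":[0,0,0]},{"fingers":-1,"delta_pos":[0,0,0],"twist":[0,0,0]}]';python3 -c "
from h import *;show()"
```

```text
time: 16.92
tool_pos: [0.4462, -0.1624, 0.1087]
tool_rot: [0.649, -0.633, 0.312, 0.286]
contact_force: [0.6, -0.4, -1.5]
gripper_width: 0.329
t 16.93 tcp [ 0.4462 -0.1624  0.1087] grasp [ 0.434  -0.162   0.1233] F [ 0.6 -0.4 -1.5] w 0.329 j [-0.77 -0.67  2.5   0.61  0.85 -2.6 ]
lean 39.95 toolz [0.042 0.999 0.006]
```

```bash
python3 -m inch '[{"fingers":-1,"delta_pos":[0.25,0.2,0],"twist":[0,0,0]},{"fingers":-1,"delta_pos":[0,0,0],"twist":[0,0,0]},{"fingers":0.1,"delta_pos":[0,0,0],"twist":[0,0,0]},{"fingers":0.1,"delta_pos":[0,0,0],"twist":[0,0,0]},{"fingers":0.1,"delta_pos":[0,0,0],"twist":[0,0,0]}]';python3 -m inch '[{"fingers":0.1,"delta_pos":[-2,-1.7,0],"twist":[0,0,0]},{"fingers":0.1,"delta_pos":[-3,-2.5,0],"twist":[0,0,0]},{"fingers":0.1,"delta_pos":[0,0,0],"twist":[0,0,0]}]';python3 -c "
from h import *;show()
for n in ('side','wrist'):cv2.imwrite(f'pics/{n}10.png',viewer.grab_frame(n)['pixels'])
p,R=TR();T=target(40,0.6,1)
s=plan(tcp_for([.47,-.02,.215],T),T,4,.2)
s=plan(tcp_for([.453,.320,.205],T),T,7,.2,start=s)
"
```

```text
time: 17.55
tool_pos: [0.4465, -0.165, 0.1078]
tool_rot: [0.649, -0.634, 0.312, 0.283]
contact_force: [-0.1, -0.2, 0.7]
gripper_width: 0.553
time: 17.92
tool_pos: [0.4478, -0.1664, 0.1777]
tool_rot: [0.648, -0.636, 0.311, 0.281]
contact_force: [0.4, -0.1, 0.0]
gripper_width: 0.551
t 17.93 tcp [ 0.4478 -0.1664  0.1777] grasp [ 0.4355 -0.1658  0.1921] F [ 0.4 -0.1  0. ] w 0.551 j [-0.78 -0.77  2.44  0.55  0.98 -2.49]
lean 40.47 toolz [ 0.046  0.999 -0.002]
[{"fingers":0.2,"delta_pos":[-0.05,-1,3.67],"twist":[-0.6,-0.5,0]},{"fingers":0.2,"delta_pos":[-0.01,-1.03,3.66],"twist":[-0.6,-0.5,0]},{"fingers":0.2,"delta_pos":[0.01,-1.07,3.65],"twist":[-0.6,-0.5,0]},{"fingers":0.2,"delta_pos":[0.05,-1.11,3.63],"twist":[-0.6,-0.5,0]}]
[{"fingers":0.2,"delta_pos":[-0.01,0.25,4.86],"twist":[0,0,0]},{"fingers":0.2,"delta_pos":[-0.01,0.25,4.86],"twist":[0,0,0]},{"fingers":0.2,"delta_pos":[-0.01,0.25,4.86],"twist":[0,0,0]},{"fingers":0.2,"delta_pos":[-0.02,0.25,4.86],"twist":[0,0,0]},{"fingers":0.2,"delta_pos":[-0.01,0.25,4.86],"twist":[0,0,0]}]
[{"fingers":0.2,"delta_pos":[-0.02,0.25,4.85],"twist":[0,0,0]},{"fingers":0.2,"delta_pos":[-0.01,0.25,4.86],"twist":[0,0,0]}]
```

View pics/wrist10.png

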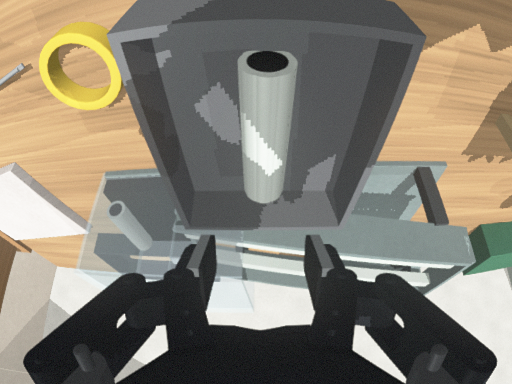

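The flat tube lies in the tray at (267,125), well inside the walls. Next is the third tube.

```bash
python3 -m inch '[{"fingers":0.2,"delta_pos":[0,-1,3.7],"twist":[-0.6,-0.5,0]},{"fingers":0.2,"delta_pos":[0,-1,3.7],"twist":[-0.6,-0.5,0]},{"fingers":0.2,"delta_pos":[0,-1.1,3.7],"twist":[-0.6,-0.5,0]},{"fingers":0.2,"delta_pos":[0,-1.1,3.6],"twist":[-0.6,-0.5,0]},{"fingers":0.2,"delta_pos":[0,0.2,4.9],"twist":[0,0,0]}]';python3 -m inch '[{"fingers":0.2,"delta_pos":[0,0.2,4.9],"twist":[0,0,0]},{"fingers":0.2,"delta_pos":[0,0.2,4.9],"twist":[0,0,0]},{"fingers":0.2,"delta_pos":[0,0.2,4.9],"twist":[0,0,0]},{"fingers":0.2,"delta_pos":[0,0.2,4.9],"twist":[0,0,0]},{"fingers":0.2,"delta_pos":[0,0.2,4.9],"twist":[0,0,0]}]';python3 -m inch '[{"fingers":0.2,"delta_pos":[0,0.2,4.9],"twist":[0,0,0]},{"fingers":0.2,"delta_pos":[0,0,0],"twist":[0,0,0]}]';python3 -c "
from h import *;show()
for n in ('wrist',):cv2.imwrite(f'pics/{n}11.png',viewer.grab_frame(n)['pixels'])
p,R=TR();T=target(40,0.6,1)
s=plan(tcp_for([.453,.319,.123],T),T,4,.2)
"
```

```text
time: 18.65
tool_pos: [0.48, 0.0308, 0.198]
tool_rot: [-0.641, 0.641, -0.296, -0.301]
contact_force: [0.7, 0.1, -0.5]
gripper_width: 0.6
time: 19.27
tool_pos: [0.4691, 0.2767, 0.1909]
tool_rot: [-0.64, 0.642, -0.296, -0.302]
contact_force: [1.0, -0.1, 0.5]
gripper_width: 0.598
time: 19.52
tool_pos: [0.4669, 0.3265, 0.1889]
tool_rot: [-0.638, 0.643, -0.295, -0.304]
contact_force: [0.3, -0.3, 0.2]
gripper_width: 0.599
t 19.52 tcp [0.4669 0.3265 0.1889] grasp [0.4547 0.3264 0.2035] F [ 0.3 -0.3  0.2] w 0.599 j [ 0.67 -0.34  2.15 -0.56  0.83 -0.64]
lean 39.9 toolz [-0.014  1.    -0.   ]
[{"fingers":0.2,"delta_pos":[1.52,1.33,-0.14],"twist":[0,0,0]},{"fingers":0.2,"delta_pos":[1.51,1.33,-0.14],"twist":[0,0,0]},{"fingers":0.2,"delta_pos":[1.52,1.34,-0.15],"twist":[0,0,0]},{"fingers":0.2,"delta_pos":[1.51,1.33,-0.14],"twist":[0,0,0]}]
```

View pics/wrist11.png

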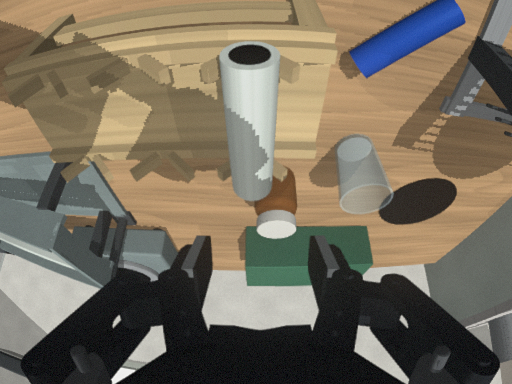

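The last tube is at (250,120), slightly left of the finger midline at col 262. The jar behind it is at (277,205).

```bash
python3 -m inch '[{"fingers":0.2,"delta_pos":[1.5,1.3,-0.1],"twist":[0,0,0]},{"fingers":0.2,"delta_pos":[1.5,1.3,-0.1],"twist":[0,0,0]},{"fingers":0.2,"delta_pos":[1.5,1.3,-0.1],"twist":[0,0,0]},{"fingers":0.2,"delta_pos":[1.2,1,0],"twist":[0,0,0]},{"fingers":0.2,"delta_pos":[0,0,0],"twist":[0,0,0]}]';python3 -c "
from h import *;show()"
```

```text
time: 20.2
tool_pos: [0.4669, 0.3202, 0.1143]
tool_rot: [-0.64, 0.642, -0.296, -0.302]
contact_force: [-0.2, -0.2, 0.8]
gripper_width: 0.598
t 20.2 tcp [0.4669 0.3202 0.1143] grasp [0.4547 0.3201 0.1288] F [-0.2 -0.2  0.8] w 0.598 j [ 0.66 -0.24  2.21 -0.65  0.7  -0.51]
lean 39.97 toolz [-0.008  1.     0.   ]
```

```bash
python3 -m inch '[{"fingers":0.2,"delta_pos":[0.4,0.3,0],"twist":[0,0,0]},{"fingers":-1,"delta_pos":[0,0,0],"twist":[0,0,0]},{"fingers":-1,"delta_pos":[0,0,0],"twist":[0,0,0]},{"fingers":-1,"delta_pos":[0,0,0],"twist":[0,0,0]},{"fingers":-1,"delta_pos":[0,0,0],"twist":[0,0,0]}]';python3 -c "
from h import *;show()
p,R=TR();T=target(40,0.6,1)
s=plan(tcp_for([.455,.32,.22],T),T,2,-1)
s=plan(tcp_for([.50,.03,.21],T),T,6,-1,start=s)
s=plan(tcp_for([.58,.006,.185],T),T,2,-1,start=s)"
```

```text
time: 20.82
tool_pos: [0.4684, 0.3209, 0.1126]
tool_rot: [-0.641, 0.642, -0.295, -0.3]
contact_force: [-1.3, -6.0, 4.4]
gripper_width: 0.329
t 20.82 tcp [0.4684 0.3209 0.1126] grasp [0.4561 0.3207 0.1271] F [-1.3 -6.   4.4] w 0.329 j [ 0.66 -0.24  2.21 -0.66  0.69 -0.5 ]
lean 40.19 toolz [-0.008  1.     0.002]
[{"fingers":-1,"delta_pos":[-3.59,-2.95,-0.03],"twist":[-0.1,0,0.1]},{"fingers":-1,"delta_pos":[-3.59,-2.95,-0.03],"twist":[-0.1,0,0.1]}]
[{"fingers":-1,"delta_pos":[0.58,-0.43,-4.84],"twist":[0,0,0]},{"fingers":-1,"delta_pos":[0.58,-0.43,-4.84],"twist":[0,0,0]},{"fingers":-1,"delta_pos":[0.58,-0.43,-4.84],"twist":[0,0,0]},{"fingers":-1,"delta_pos":[0.58,-0.42,-4.84],"twist":[0,0,0]},{"fingers":-1,"delta_pos":[0.58,-0.43,-4.84],"twist":[0,0,0]}]
[{"fingers":-1,"delta_pos":[0.58,-0.42,-4.85],"twist":[0,0,0]}]
[{"fingers":-1,"delta_pos":[3.52,-2.25,-1.24],"twist":[0,0,0]},{"fingers":-1,"delta_pos":[3.52,-2.25,-1.24],"twist":[0,0,0]}]
```

```bash
python3 -m inch '[{"fingers":-1,"delta_pos":[-3.6,-3,0],"twist":[0,0,0]},{"fingers":-1,"delta_pos":[-3.6,-3,0],"twist":[0,0,0]},{"fingers":-1,"delta_pos":[0.6,-0.4,-4.8],"twist":[0,0,0]},{"fingers":-1,"delta_pos":[0.6,-0.4,-4.8],"twist":[0,0,0]},{"fingers":-1,"delta_pos":[0.6,-0.4,-4.8],"twist":[0,0,0]}]'; python3 -m inch '[{"fingers":-1,"delta_pos":[0.6,-0.4,-4.8],"twist":[0,0,0]},{"fingers":-1,"delta_pos":[0.6,-0.4,-4.8],"twist":[0,0,0]},{"fingers":-1,"delta_pos":[0.6,-0.4,-4.8],"twist":[0,0,0]},{"fingers":-1,"delta_pos":[3.2,-2.5,-1.2],"twist":[0,0,0]},{"fingers":-1,"delta_pos":[3.2,-2.5,-1.2],"twist":[0,0,0]}]'; python3 -m inch '[{"fingers":-1,"delta_pos":[0,0,0],"twist":[0,0,0]}]'; python3 -c "
from h import *;show()
cv2.imwrite('pics/wrist12.png',viewer.grab_frame('wrist')['pixels'])
p,R=TR();T=target(40,0.6,1)
s=plan(tcp_for([.680,.006,.178],T),T,3,-1)"
```

```text
time: 21.45
tool_pos: [0.4896, 0.1767, 0.1996]
tool_rot: [-0.641, 0.642, -0.294, -0.301]
contact_force: [1.5, -0.6, -0.6]
gripper_width: 0.334
time: 22.08
tool_pos: [0.5927, 0.0086, 0.177]
tool_rot: [-0.641, 0.642, -0.295, -0.299]
contact_force: [0.2, 0.8, 0.3]
gripper_width: 0.331
time: 22.2
tool_pos: [0.5921, 0.0092, 0.1737]
tool_rot: [0.641, -0.641, 0.297, 0.302]
contact_force: [-0.2, 0.3, -0.8]
gripper_width: 0.329
t 22.2 tcp [0.5921 0.0092 0.1737] grasp [0.5799 0.009  0.1882] F [-0.2  0.3 -0.8] w 0.329 j [-0.16 -0.39  2.21  0.19  0.64 -1.85]
lean 39.92 toolz [-0.007  1.     0.003]
[{"fingers":-1,"delta_pos":[2.44,-2.34,-0.15],"twist":[-0.1,0,0]},{"fingers":-1,"delta_pos":[2.44,-2.34,-0.16],"twist":[-0.1,0,0]},{"fingers":-1,"delta_pos":[2.44,-2.34,-0.16],"twist":[-0.1,0,0]}]
```

View pics/wrist12.png

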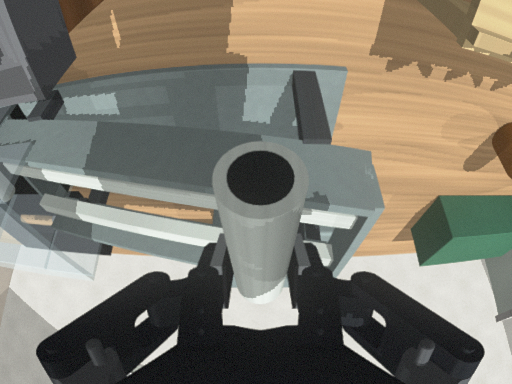

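```bash
python3 -m inch '[{"fingers":-1,"delta_pos":[2.4,-2.3,-0.1],"twist":[0,0,0]},{"fingers":-1,"delta_pos":[2.4,-2.3,-0.1],"twist":[0,0,0]},{"fingers":-1,"delta_pos":[2.4,-2.3,-0.1],"twist":[0,0,0]},{"fingers":-1,"delta_pos":[0,0,0],"twist":[0,0,0]}]';  python3 -c "
from h import *;show()
p,R=TR();T=target(40.1,0.6,1)
s=plan(tcp_for([.680,.006,.149],T),T,3,-1)"
```

```text
time: 22.75
tool_pos: [0.6912, 0.0088, 0.1665]
tool_rot: [-0.641, 0.642, -0.294, -0.301]
contact_force: [-1.0, 0.5, -0.8]
gripper_width: 0.329
t 22.75 tcp [0.6912 0.0088 0.1665] grasp [0.679  0.0086 0.181 ] F [-1.   0.5 -0.8] w 0.329 j [-0.13 -0.1   1.99  0.18  0.56 -1.83]
lean 40.23 toolz [-0.01   1.     0.002]
[{"fingers":-1,"delta_pos":[0.84,0.66,-0.09],"twist":[0,0,0]},{"fingers":-1,"delta_pos":[0.83,0.67,-0.09],"twist":[0,0,0]},{"fingers":-1,"delta_pos":[0.84,0.66,-0.09],"twist":[0,0,0]}]
```

```bash
python3 -m inch '[{"fingers":-1,"delta_pos":[0.8,0.7,0],"twist":[0,0,0]},{"fingers":-1,"delta_pos":[0.8,0.7,0],"twist":[0,0,0]},{"fingers":-1,"delta_pos":[0.8,0.6,0],"twist":[0,0,0]},{"fingers":-1,"delta_pos":[0,0,0],"twist":[0,0,0]}]'; python3 -c "
from h import *;show()";  python3 -m inch '[{"fingers":-1,"delta_pos":[0.15,0.13,0],"twist":[0,0,0]},{"fingers":-1,"delta_pos":[0,0,0],"twist":[0,0,0]}]';python3 -c "
from h import *;show()"
```

```text
time: 23.25
tool_pos: [0.6899, 0.0082, 0.1332]
tool_rot: [-0.641, 0.641, -0.295, -0.302]
contact_force: [-0.2, -0.1, -0.9]
gripper_width: 0.33
t 23.25 tcp [0.6899 0.0082 0.1332] grasp [0.6777 0.0081 0.1477] F [-0.2 -0.1 -0.9] w 0.33 j [-0.13 -0.06  2.01  0.2   0.5  -1.85]
lean 40.08 toolz [-0.009  1.     0.003]
time: 23.5
tool_pos: [0.6908, 0.008, 0.1326]
tool_rot: [-0.641, 0.642, -0.295, -0.301]
contact_force: [0.9, -0.4, 1.0]
gripper_width: 0.331
t 23.5 tcp [0.6908 0.008  0.1326] grasp [0.6785 0.0079 0.1471] F [ 0.9 -0.4  1. ] w 0.331 j [-0.13 -0.06  2.01  0.2   0.5  -1.85]
lean 40.19 toolz [-0.009  1.     0.002]
```

Light contact at the expected height for a round tube, so I'll release it.

```bash
python3 -m inch '[{"fingers":0.6,"delta_pos":[0,0,0],"twist":[0,0,0]},{"fingers":0.6,"delta_pos":[0,0,0],"twist":[0,0,0]},{"fingers":0.6,"delta_pos":[-4,0,0],"twist":[0,0,0]},{"fingers":0.6,"delta_pos":[-5,0,0],"twist":[0,0,0]},{"fingers":0.6,"delta_pos":[0,0,0],"twist":[0,0,0]}]';python3 -c "
from h import *;show()
for n in ('wrist',):cv2.imwrite(f'pics/{n}13.png',viewer.grab_frame(n)['pixels'])"
```

```text
time: 24.12
tool_pos: [0.6335, 0.0073, 0.2067]
tool_rot: [-0.642, 0.643, -0.292, -0.298]
contact_force: [-0.3, -0.2, 0.2]
gripper_width: 0.802
t 24.12 tcp [0.6335 0.0073 0.2067] grasp [0.6212 0.0071 0.2211] F [-0.3 -0.2  0.2] w 0.802 j [-0.15 -0.31  2.1   0.17  0.66 -1.83]
lean 40.64 toolz [-0.009  1.     0.001]
```

View pics/wrist13.png

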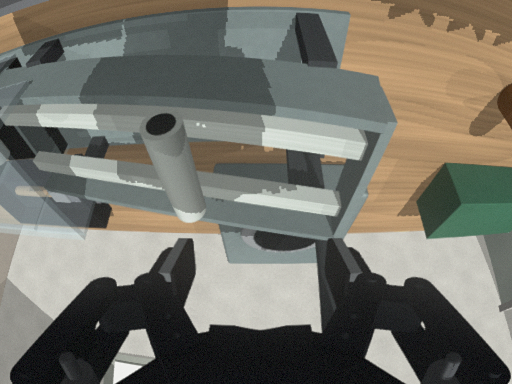

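It is rolling, at (175,170). I'll back the arm clear and check where everything ended up.

```bash
python3 -m inch '[{"fingers":0.6,"delta_pos":[-4,2,0],"twist":[0,0,0]},{"fingers":0.6,"delta_pos":[-4,2,0],"twist":[0,0,0]},{"fingers":0.6,"delta_pos":[-3,1,3],"twist":[0,0,0]},{"fingers":0.6,"delta_pos":[0,0,4],"twist":[0,0,0]},{"fingers":0.6,"delta_pos":[0,0,4],"twist":[0,0,0]}]';python3 -m inch '[{"fingers":0.6,"delta_pos":[0,0,0],"twist":[0,0,0]},{"fingers":0.6,"delta_pos":[0,0,0],"twist":[0,0,0]},{"fingers":0.6,"delta_pos":[0,0,0],"twist":[0,0,0]},{"fingers":0.6,"delta_pos":[0,0,0],"twist":[0,0,0]},{"fingers":0.6,"delta_pos":[0,0,0],"twist":[0,0,0]}]';python3 -m inch '[{"fingers":0.6,"delta_pos":[0,0,0],"twist":[0,0,0]},{"fingers":0.6,"delta_pos":[0,0,0],"twist":[0,0,0]},{"fingers":0.6,"delta_pos":[0,0,0],"twist":[0,0,0]},{"fingers":0.6,"delta_pos":[0,0,0],"twist":[0,0,0]},{"fingers":0.6,"delta_pos":[0,0,0],"twist":[0,0,0]}]';python3 -c "
from h import *;show()
for n in ('side','top'):
  f=viewer.grab_frame(n)['pixels'];c=f[80:270,90:450] if n=='top' else f[130:350,100:360]
  cv2.imwrite(f'pics/{n}14.png',cv2.resize(c,None,fx=2.2,fy=2.2,interpolation=cv2.INTER_CUBIC))"
```

```text
time: 24.8
tool_pos: [0.5222, 0.1172, 0.2522]
tool_rot: [-0.641, 0.641, -0.295, -0.301]
contact_force: [1.1, -0.5, 0.2]
gripper_width: 0.799
time: 25.42
tool_pos: [0.5226, 0.1157, 0.2532]
tool_rot: [-0.641, 0.642, -0.295, -0.301]
contact_force: [-0.4, -0.7, 0.5]
gripper_width: 0.801
time: 26.05
tool_pos: [0.5224, 0.1165, 0.2532]
tool_rot: [-0.641, 0.642, -0.295, -0.301]
contact_force: [-0.2, -0.7, -0.5]
gripper_width: 0.801
t 26.05 tcp [0.5224 0.1165 0.2532] grasp [0.5102 0.1163 0.2677] F [-0.2 -0.7 -0.5] w 0.801 j [ 0.12 -0.64  2.24 -0.09  0.84 -1.43]
lean 40.15 toolz [-0.009  1.     0.003]
```

View pics/top14.png

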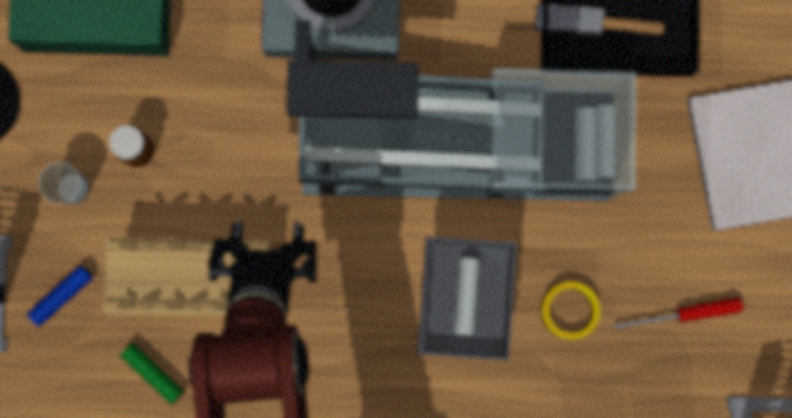

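View pics/side14.png

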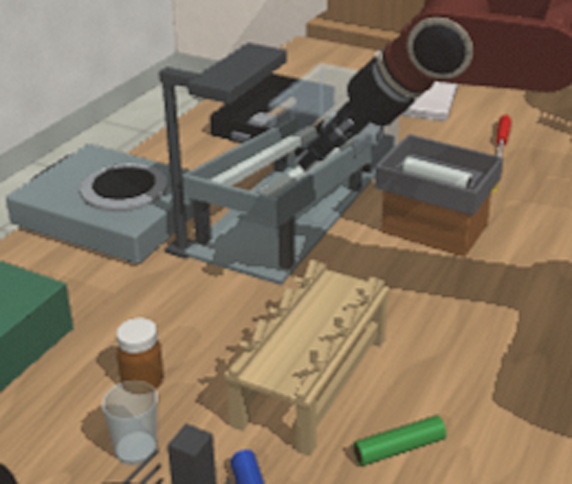

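The top crop shows both round tubes side by side in the catch box at (585,140) and (606,140). The flat tube is in the tray at (467,295), the rack and ramp are empty, and the bystanders look unmoved. One numeric check for stillness, then I'll hand in.

```bash
python3 -c "
from h import *
cv2.imwrite('pics/ta.png',viewer.grab_frame('top')['pixels'])"; python3 -m inch '[{"fingers":0.6,"delta_pos":[0,0,0],"twist":[0,0,0]},{"fingers":0.6,"delta_pos":[0,0,0],"twist":[0,0,0]},{"fingers":0.6,"delta_pos":[0,0,0],"twist":[0,0,0]},{"fingers":0.6,"delta_pos":[0,0,0],"twist":[0,0,0]}]' >/dev/null;python3 -c "
from h import *
a=cv2.imread('pics/ta.png');f=viewer.grab_frame('top')['pixels'];d=np.load('top0.npz')['im']
D=cv2.absdiff(a,f).max(2);print('box',D[110:170,335:380].max(),'tray',D[185:245,280:325].max())
E=cv2.absdiff(d,f).max(2)
for n,s in dict(jar=(slice(135,156),slice(138,160)),beaker=(slice(152,174),slice(106,132)),tape=(slice(205,238),slice(334,366)),screwdriver=(slice(212,230),slice(370,430)),bg=(slice(60,80),slice(300,330))).items(): print(n,E[s].mean())
print(manip.job_done())"
```

```text
box 15 tray 12
jar 4.740259740259741
beaker 4.29020979020979
tape 5.34469696969697
screwdriver 7.808333333333334
bg 4.556666666666667
the job is handed in; nothing more can be done
None
```

I tested all three tubes on the ramp and handed the job in at about 27 s of the 72 s allowed. No verdict is reported, so success is judged from my own pictures.

- **Round tubes:** The tubes from the two outer notches rolled down by themselves after release. The last top view shows them side by side in the catch box.
- **Flattened tube:** The tube from the middle notch stayed at the head of the ramp and had not visibly moved about 0.7 s after release. I took it off and laid it in the grey tray, where the last pictures show it well inside the walls.
- **Stillness:** Two top pictures taken about half a second apart showed only noise-level differences at the catch box and the tray.
- **Bystanders:** The jar, beaker and tape roll matched the first picture down to noise. The screwdriver patch differed slightly more (7.8 against a background of 4.6). I put that down to arm shadow, because it looks unmoved.

Two readings disagreed along the way:
- **Camera offset:** The top and side cameras differed by 5–7 mm on the tubes' y position. The fingers closed between the two readings.
- **Gripper shift:** The gripper shifted several millimetres while closing on the middle tube. I therefore lowered it onto the rails by feel, using contact force, before letting go.

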